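Uncap the test port, hang the cap, press the coupler home and hold it

ROBOT

A 6-joint arm with a two-finger parallel gripper is mounted at the origin on the work surface. World frame = base frame: x ahead of the robot, y to its left, z up, the work surface at z = 0. Lengths are in m, angles in rad, forces in N, time in s.
With the tool pointing down it reaches from about 0.35 to 0.775 m from the base axis. Payload 5.5 kg.
Tool frame: the origin (TCP) lies at the very end of the fingers, on their centre line; the grasp point (between the pads) lies 19 mm behind it (tcp_to_grasp is the z of the grasp point in the tool frame, in m); z points along the fingers, y is the direction in which the jaws open and shut (so a half turn about z gives the same grasp; the last joint's range is limited). The gripper opens to 85 mm and grips with 20 to 120 N. Pads are 22 mm wide; open, the fingers measure 114 mm over their backs; the gripper's body (76 mm by 85 mm) begins 54 mm behind the grasp point. The pads swing forward as they close: fully open they stand 13 mm farther back than shut.
Start: joints at [0.999, 0.313, 0.046, 1.304, 0, 1.431], TCP at [0.241, 0.522, 0.196] pointing down, gripper open.
Joint ranges: [-2.76, 2.76], [-0.86, 1.69], [-1.03, 1.26], [-2.2, 2.34], [-1.47, 1.5], [-3.14, 3.14]. Speed limits (rad/s): [2.57, 2.57, 3.14, 3.14, 3.14, 3.14].

INTERFACE

Orientations are given as a unit quaternion [x, y, z, w].
In Python, from workcell import * gives the robot as it stands. The module is installed in compiled form; this text tells all that it offers.
- The arm moves only by the shell command python3 -m pendant 'ROWS' [FORCE]. ROWS is JSON, a list of rows, each a list of 7 numbers: the shift along the tool's x, y, z in mm, then the turn, a rotation vector about the tool's x, y, z in degrees, then the finger opening in mm, from 0 to 85.4. In form: [[tx, ty, tz, rx, ry, rz, fingers], ...]. A call has 1 to 8 rows; each row shifts and turns the commanded pose from where the row before left it, along the tool's axes as they then stand; what a row does not reach is not made up. A row lasts 1/8 s, in which the tool goes at most 62.5 mm and 10.7 degrees, less where a joint would pass 70% of its speed; a pose out of reach is approached as far as the arm can. A call with a gripper value outside its range is refused whole. The fingers move at their own pace and stop on an object; FORCE is the grip in N (left out, the last holds). Time passes only in rows, so rows that do not move let the fingers close. It gives the time, the measured TCP pose, the force and the opening at its end, in the units of the state.
- read_state(): the state, without advancing time (a new reading comes with each control period).
- capture(name): name is "side" or "top" or "wrist"; returns a dict with "img" (420x560x3 uint8, red, green, blue), "fx", "fy", "cx", "cy" (pixels), "k1" (the pictures are not rectified: a ray, as slopes to the right and down, at radius r is drawn at 1 + k1 r^2 times it, then the intrinsics apply), "R" (3x3) and "t" (3): a world point X has camera coordinates R X + t; the wrist camera has in their place "hand_eye" (4x4, takes a point from camera to tool coordinates, whose origin is the TCP and whose axes are the flange's). Camera axes: x right, y down, z forward; pixel columns grow to the right and rows downward; lengths in m; the calibration is good to about 2 mm. A picture is of the moment at which its call begins: read the wrist's pose just before it. There is no depth.
- close_job(): hands the job in, once; it reports no verdict.
The state is a dict: "t": time; "qpos": joint angles; "dq": joint speeds; "tau": joint torques, N m; "ee_pos": TCP position; "eef_rot": TCP orientation; "wrist_force": force on the tool from outside, world axes, zero at the start; "wrist_torque": the same for the moment, N m; "finger_gap": finger opening in m.
Only numpy, scipy, OpenCV 4.12 (cv2) and the standard library are available. Lean on these libraries where they do the work, as an engineer would, in place of code of your own. Each camera call takes 0.05 s, during which the arm holds its last target.

TASK

Get the test block ready for a leak check: pull the protective cap off the tilted nipple and hang it by its handle on the hook of the stand, letting go of it. Then take the test coupler from its rest, press it squarely onto the nipple until it snaps and its mouth sits on the flange, and finish still gripping it and holding it down there against the valve spring. Leave the other things on the bench where they are.

Things in the scene. Friction and masses are not known exactly. Their poses are not given: they have to be found in the camera images.
- block: Fixed aluminium test block, 130 x 100 mm, 34 mm high, a 16 mm step on its far half; carries the tilted nipple. Origin: centre of its underside; z up, -x its front, towards the robot.
- nipple: Fixed fitting on the block, under the cap at the start. Origin: centre of its steel flange's upper face (46 mm across, 66 mm above the table); z is the nipple's axis, leaning 25 degrees from vertical towards the block's front (-x). Above the flange: brass post 15 mm across, its top chamfered, to z = 23 mm, with four sprung balls at z = 16 mm that stick out to 23 mm across.
- stem (a joint): Valve stem in the nipple, m: 0 = shut (up), grows as it is pressed in along the nipple's axis; spring 4 N at first, plus 0.8 N per mm. about 0.006 when the coupler sits on the flange; the snap alone leaves it about 0.
- cap: Loose grey plastic protective cap, about 60 g: a cup 34 mm across, 46 mm tall, open below (bore 26 mm wide, 31 mm deep), with a steel loop handle on one side. It sits loosely over the nipple, axes nearly in line (it can lean a few degrees). Origin: centre of its open rim; z along its axis to the closed end; the handle is on +y, in the y-z plane; the sides at +x and -x are free to grip.
- cap_loop (a point): Centre of the hole in the cap's handle, at (0, 30, 22) mm in the cap's frame. The hole is 26 mm wide (cap y 17 to 43) by 28 mm high (cap z 8 to 36), goes through along the cap's x; bar 6 mm thick.
- hook_stand: Fixed steel stand: base 100 x 90 x 14 mm, upright post 14 mm thick at x = +35 mm, 180 mm tall. Its hook is a level bar 8 mm thick, 170 mm above the table, running from the post along -x to x = -33 mm, then turning up at about 45 degrees to a tip at x = -45 mm, 181 mm high (bar centre; 185 mm at its top). Origin: centre of the underside; z up.
- hook_mid (a point): Centre line of the hook's level bar, at (-5, 0, 170) mm in the stand's frame, 40 mm in front of the post and 40 mm behind the tip: hang the handle about here.
- rest: Fixed black round rest on which the coupler stands: foot 68 mm across, cup 48 mm outside, 40 mm inside, rim 20 mm high, its floor 6 mm above the table. Origin: centre of the underside.
- coupler: Loose round test coupler, 140 to 230 g, 94 mm tall, standing mouth down in the rest. Origin: centre of its mouth; z along its axis, away from the mouth. Steel sleeve 33 mm across up to z = 32 mm, then a plain aluminium barrel 26 mm across from z = 36 to 84 mm, a small brass stud on top. Bore 25 mm wide, 26 mm deep, its mouth narrowed to 18 mm by a rounded lip 5 mm deep.
- meter: Bystander: hand-held black meter lying flat, 130 x 72 x 33 mm. Origin: centre of its underside.
- flask: Bystander: small white bottle, 48 mm across, 100 mm tall. Origin: centre of its underside.
- driver: Bystander: screwdriver lying on the bench, along its x. To be left alone.
- spanner: Bystander: spanner lying on the bench, along its x. To be left alone.
- tray: Bystander: grey parts tray, 100 x 140 x 30 mm. Origin: centre of its underside.
- pcb: Bystander: green circuit board lying flat, 100 x 70 mm, parts 16 mm high. Origin: centre of its underside.
- nipple_tip (a point): Tip of the valve stem (6 mm thick, in the middle of the nipple), at z = 32.5 mm in the nipple's frame, drawn as when the stem is up. Pushed down along the axis, the coupler's lip snaps over the balls (about 10 N) when its mouth is some 13 mm above the flange; the bore's floor meets the stem at 6.5 mm; it is home at 0, mouth on the flange.
- coupler_grip (a point): On the coupler's axis at z = 60 mm, mid-barrel: grip here.

How it is judged:
By the outcome, as a careful person would: the job done as asked, in the order asked, and still so for the second after the job is handed in, while the arm keeps its last pose, push and grip.
It also fails if it takes over 64 s, if anything falls off the work surface, if the arm or the gripper's body presses on something with over 40 N, if the wrist force passes 120 N, or if a joint passes its speed limit or range.

## Working session

There is one attempt and no reset: what is moved stays moved. The work goes in short steps, Python scripts to look and compute and a shell command to move; the robot and the scene stay as the last step left them, time stands still between calls to the robot, and variables do not carry over. Pictures are saved under pics/ and viewed, and the job is handed in when it is done.

```bash
mkdir -p pics
python3 - <<'E'
from workcell import *
import cv2
s=read_state(); print({k:s[k] for k in s})
for n in("side","top","wrist"):
    c=capture(n); cv2.imwrite(f"pics/{n}0.png",c["img"][:,:,::-1]); print(n,{k:c[k] for k in c if k!="img"})
E
```

```text
{'t': 0.0, 'qpos': array([ 9.99383714e-01,  3.14004482e-01,  4.50022293e-02,  1.30359651e+00,
       -1.44912036e-05,  1.43118733e+00]), 'dq': array([ 6.59076869e-04,  3.60550458e-04,  6.99200021e-04,  1.20610770e-03,
        2.17997486e-05, -1.22033261e-03]), 'tau': array([-1.25552192e-04, -4.80627394e+01,  2.98535675e+01,  1.95768150e-02,
       -2.33346482e-04, -9.34185209e-07]), 'ee_pos': array([0.24035418, 0.52173685, 0.19521611]), 'eef_rot': array([ 2.14228292e-01,  9.76783203e-01, -8.47387667e-04, -3.06894488e-04]), 'wrist_force': array([0.23515718, 0.36622304, 0.35632727]), 'wrist_torque': array([-0.02228019, -0.00129213, -0.0459894 ]), 'finger_gap': 0.08514889596259916}
side {'fx': 401.14102182670536, 'fy': 401.14102182670536, 'cx': 277.2680763920884, 'cy': 207.74591035343002, 'k1': 0.007985356776058761, 'R': array([[-0.96673426, -0.25577204,  0.00235447],
       [-0.20046939,  0.75192723, -0.62802664],
       [ 0.15886126, -0.60760687, -0.77818827]]), 't': array([0.56721071, 0.18433823, 1.22584071])}
top {'fx': 395.5197751312161, 'fy': 395.5197751312161, 'cx': 282.5820221063154, 'cy': 208.36634231005186, 'k1': -0.07950220657811098, 'R': array([[-0.00319376, -0.99992952,  0.01143474],
       [-0.98933619,  0.00149442, -0.14564225],
       [ 0.1456149 , -0.01177795, -0.98927124]]), 't': array([-0.00586658,  0.60483645,  1.11164895])}
wrist {'fx': 351.01764175709866, 'fy': 351.01764175709866, 'cx': 276.8880598933189, 'cy': 205.5118629922159, 'k1': -0.00957843394245572, 'hand_eye': array([[ 2.46000050e-04, -9.63524073e-01, -2.67621563e-01,
         6.68940387e-02],
       [ 9.99999672e-01,  3.05792147e-05,  8.09113277e-04,
        -5.55734682e-05],
       [-7.71416462e-04, -2.67621675e-01,  9.63523764e-01,
        -1.78048866e-01],
       [ 0.00000000e+00,  0.00000000e+00,  0.00000000e+00,
         1.00000000e+00]])}
```

View pics/side0.png

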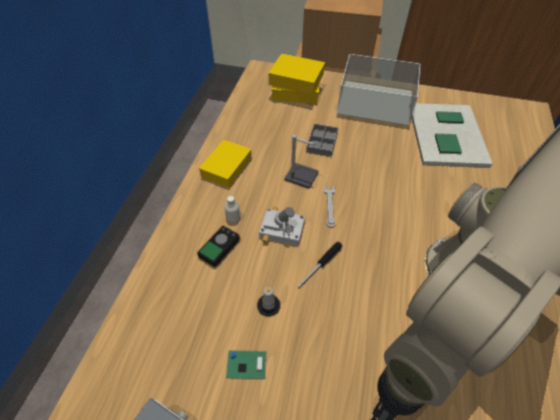

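View pics/top0.png

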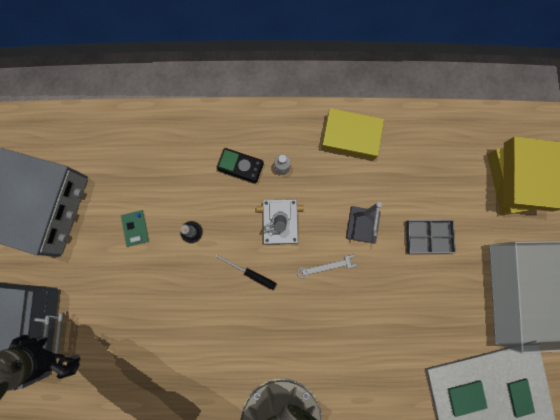

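View pics/wrist0.png

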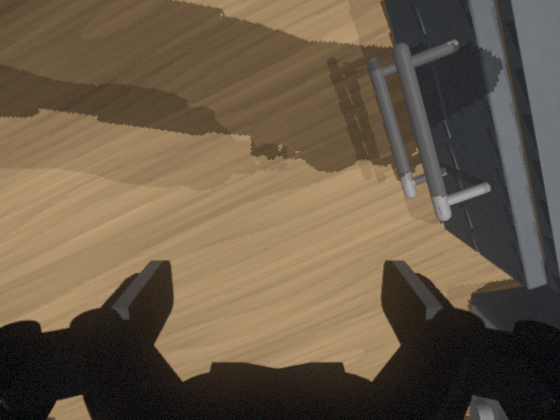

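```bash
cat > h.py <<'E'
from workcell import *
import numpy as np, cv2
from scipy.spatial.transform import Rotation as Ro
def cam(n):
    s=read_state(); c=capture(n)
    if n=="wrist":
        T=np.eye(4);T[:3,:3]=Ro.from_quat(s["eef_rot"]).as_matrix();T[:3,3]=s["ee_pos"]
        M=np.linalg.inv(T@c["hand_eye"]);c["R"]=M[:3,:3];c["t"]=M[:3,3]
    c["C"]=-c["R"].T@c["t"]; return c
def ray(c,u,v):
    K=np.array([[c["fx"],0,c["cx"]],[0,c["fy"],c["cy"]],[0,0,1]])
    p=cv2.undistortPoints(np.array([[[u,v]]],float),K,np.array([c["k1"],0,0,0,0.]))[0,0]
    d=c["R"].T@np.array([p[0],p[1],1]); return d/np.linalg.norm(d)
def onz(c,u,v,z):
    d=ray(c,u,v); return c["C"]+d*(z-c["C"][2])/d[2]
def tri(*obs):
    A=np.zeros((3,3));b=np.zeros(3)
    for c,u,v in obs:
        d=ray(c,u,v);P=np.eye(3)-np.outer(d,d);A+=P;b+=P@c["C"]
    X=np.linalg.solve(A,b)
    res=[np.linalg.norm((np.eye(3)-np.outer(ray(c,u,v),ray(c,u,v)))@(X-c["C"])) for c,u,v in obs]
    return X,res
def proj(c,X):
    K=np.array([[c["fx"],0,c["cx"]],[0,c["fy"],c["cy"]],[0,0,1]])
    X=np.atleast_2d(np.array(X,float))
    return cv2.projectPoints(X,cv2.Rodrigues(c["R"])[0],c["t"],K,np.array([c["k1"],0,0,0,0.]))[0][:,0]
def crop(c,x0,y0,w,h,name,k=None):
    k=k or min(800//w,600//h)
    im=cv2.resize(c["img"][y0:y0+h,x0:x0+w],None,fx=k,fy=k,interpolation=cv2.INTER_CUBIC)
    for i in range(0,w,10): 
        cv2.putText(im,str(x0+i),(i*k,8),0,.3,(255,0,0),1) if i%20==0 else 0; im[:4,i*k]=(255,0,0)
    for i in range(0,h,10): 
        cv2.putText(im,str(y0+i),(0,i*k+4),0,.3,(255,0,0),1)
    cv2.imwrite(f"pics/{name}.png",im[:,:,::-1])
def tcp():
    s=read_state(); return s["ee_pos"],Ro.from_quat(s["eef_rot"])
E
python3 - <<'E'
from h import *
c=cam("top");crop(c,170,180,230,100,"t1")
c=cam("side");crop(c,240,130,100,75,"s1");crop(c,230,190,100,75,"s2")
crop(c,235,270,80,60,"s3")
E
```

```text
(no output)
```

View pics/t1.png

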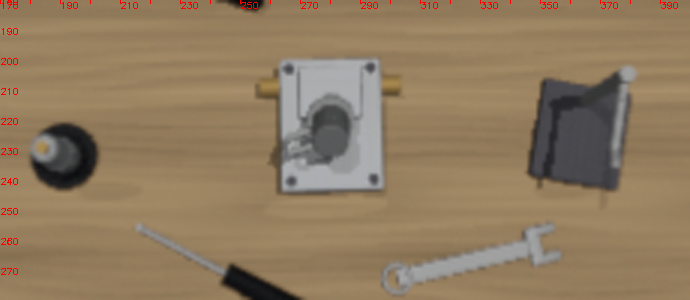

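View pics/s1.png

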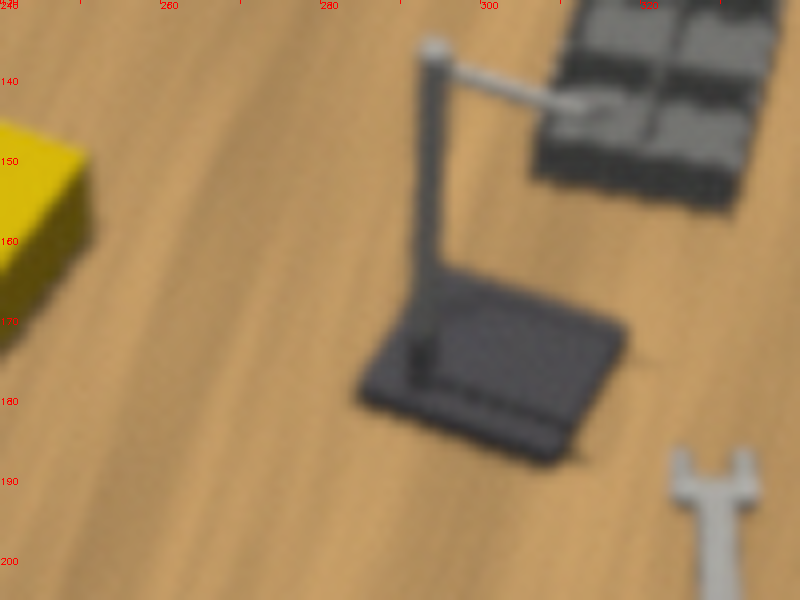

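View pics/s2.png

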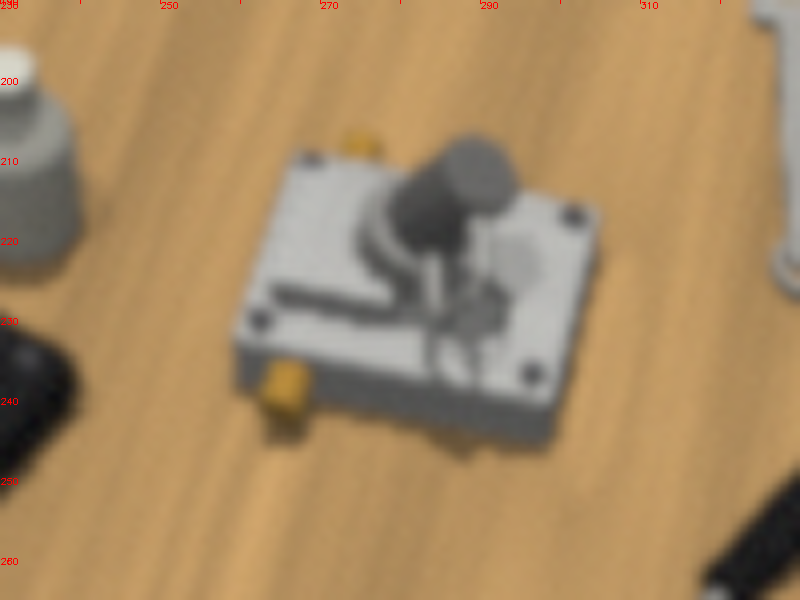

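View pics/s3.png

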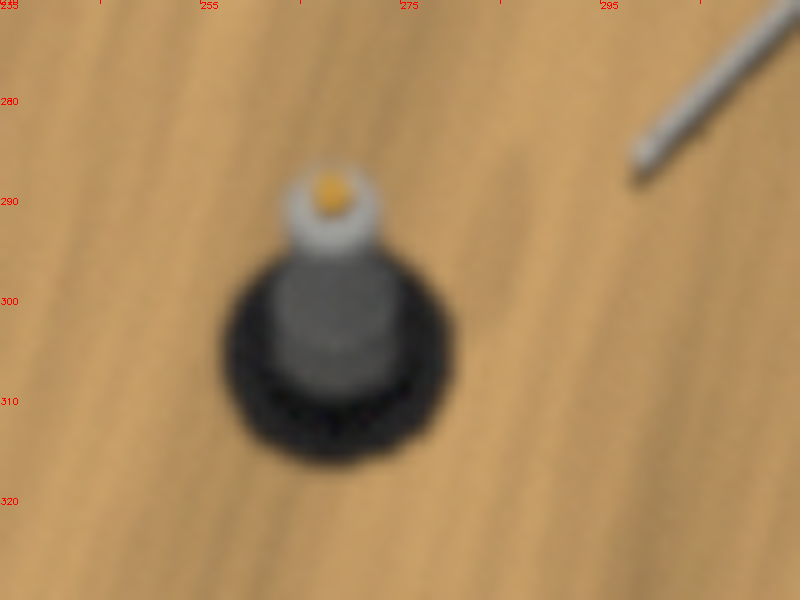

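Run:
```python
from h import *
np.set_printoptions(precision=4,suppress=True)
T=cam("top");S=cam("side")
print("stud",tri((T,184,229.3),(S,268,289)))
print("rest",onz(T,191.3,231.5,0.0), onz(S,268.8,305,0.01))
print("posttop",tri((T,379.3,204.3),(S,294.5,136.5)), onz(T,379.3,204.3,.18))
print("hooktip",tri((T,375.3,235),(S,314,143.5)), onz(T,375.3,235,.174))
base=[(351.5,206.5),(380,210.5),(375.5,243),(346.5,238.5)]
for p in base: print("base",onz(T,*p,.014))
for p in [(263.3,243.3),(297.5,243)]: print("blockfront",onz(T,*p,.034))
for p in [(262.8,200),(296.7,199.7)]: print("blockback",onz(T,*p,.034),onz(T,*p,.05))
print("captop",tri((T,280,227),(S,288.8,211.5)))
print("handle",[onz(T,x,y,.08) for x,y in[(265,228),(268,233)]])
```

```text
stud (array([0.5404, 0.2677, 0.0942]), [np.float64(0.0013735238471568037), np.float64(0.0013735238471566475)])
rest [0.5412 0.2677 0.    ] [0.5392 0.2735 0.01  ]
posttop (array([ 0.5961, -0.259 ,  0.173 ]), [np.float64(0.0001291121028149019), np.float64(0.00012911210281475714)]) [ 0.5952 -0.2572  0.18  ]
hooktip (array([ 0.5213, -0.246 ,  0.1694]), [np.float64(0.0051866276377305325), np.float64(0.005186627637730544)]) [ 0.5158 -0.2452  0.174 ]
base [ 0.6147 -0.2155  0.014 ]
base [ 0.6023 -0.302   0.014 ]
base [ 0.5044 -0.2847  0.014 ]
base [ 0.5182 -0.1978  0.014 ]
blockfront [0.5036 0.0491 0.034 ]
blockfront [ 0.5042 -0.0506  0.034 ]
blockback [0.6314 0.051  0.034 ] [0.6287 0.0504 0.05  ]
blockback [ 0.6322 -0.0493  0.034 ] [ 0.6295 -0.0485  0.05  ]
captop (array([0.5473, 0.0009, 0.1007]), [np.float64(0.002720535344561866), np.float64(0.0027205353445617845)])
handle [array([0.5439, 0.0427, 0.08  ]), array([0.5298, 0.0343, 0.08  ])]
```

```bash
python3 -m pendant '[[-48,-15,-9,0,0,0,85],[-48,-15,-9,0,0,0,85],[-48,-15,-9,0,0,0,85],[-48,-15,-9,0,0,0,85],[-48,-15,-9,0,0,0,85],[-48,-15,-9,0,0,0,85],[-48,-15,-9,0,0,0,85],[-48,-15,-9,0,0,0,85]]'
python3 -m pendant '[[0,0,0,0,0,10.2,85],[0,0,0,0,0,10.2,85],[0,0,0,0,0,10.2,85],[0,0,0,0,0,10.2,85],[0,0,0,0,0,10.2,85],[0,0,0,0,0,0,85]]'
python3 - <<'E'
from h import *
c=cam("wrist"); cv2.imwrite("pics/w1.png",c["img"][:,:,::-1]); p,r=tcp(); print(p,r.as_matrix(),read_state()["qpos"])
E
```

```text
t: 1.35
ee_pos: [0.5403, 0.2513, 0.2685]
eef_rot: [0.214, 0.977, 0.0, 0.0]
wrist_force: [0.8, 1.1, 0.5]
finger_gap: 0.085
t: 2.1
ee_pos: [0.5392, 0.2525, 0.2681]
eef_rot: [0.613, 0.79, 0.0, -0.0]
wrist_force: [0.3, -0.0, -0.3]
finger_gap: 0.0851
[0.53917428 0.2525687  0.26809005] [[-2.49602992e-01  9.68348257e-01  1.15210162e-05]
 [ 9.68348254e-01  2.49602990e-01  7.99101355e-05]
 [ 7.45051603e-05  3.11021648e-05 -9.99999997e-01]] [3.03266475e-01 3.49185992e-01 2.71327556e-01 1.49290303e+00
 7.28228961e-05 1.62179255e+00]
```

View pics/w1.png

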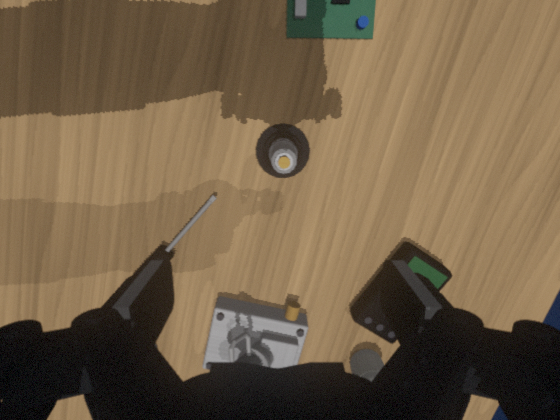

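```bash
python3 -m pendant '[[-46,-10.8,8,0,0,0,85],[-46,-10.8,8,0,0,0,85],[-46,-10.8,8,0,0,0,85],[-46,-10.8,8,0,0,0,85],[-46,-10.8,8,0,0,0,85],[-46,-10.8,8,0,0,0,85],[0,0,0,0,0,0,85]]'
python3 - <<'E'
from h import *
p=read_state()
c=cam("wrist"); cv2.imwrite("pics/w2.png",c["img"][:,:,::-1]); np.savez("w2.npz",**c); 
crop(c,180,30,200,150,"w2c")
E
```

```text
t: 3.02
ee_pos: [0.544, -0.0337, 0.2193]
eef_rot: [0.615, 0.789, -0.0, -0.0]
wrist_force: [0.3, 0.2, 0.3]
finger_gap: 0.0849
```

View pics/w2.png

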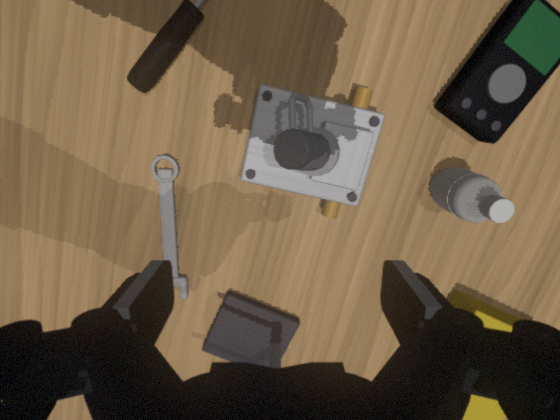

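View pics/w2c.png

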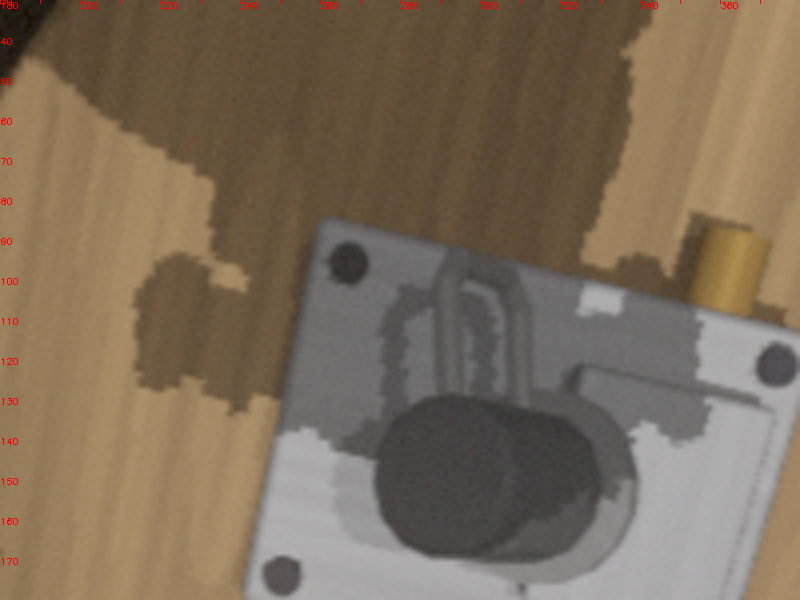

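Run:
```python
from h import *
np.set_printoptions(precision=4,suppress=True)
c=dict(np.load("w2.npz"))
for p in [(260.5,85),(383,113),(357,203),(243,178)]: print("corner",onz(c,*p,.034))
sc=[onz(c,*p,.034) for p in [(266.8,95.5),(373.8,121),(352,197),(250.5,173.5)]]
print(np.array(sc),np.mean(sc,0))
zt=.066+.046*np.cos(np.radians(25))
print("captop",onz(c,291.3,149.2,zt))
T=cam("top");S=cam("side")
for o in [(293.2,95.5)]: print("hdl top",[onz(c,*o,z) for z in(.08,.09,.1,.11)])
print("hdl bot",[onz(c,307,103,z) for z in(.06,.07,.08)])
crop(T,250,190,60,60,"t3");
```

```text
corner [0.5071 0.049  0.034 ]
corner [0.6323 0.0533 0.034 ]
corner [ 0.6354 -0.0423  0.034 ]
corner [ 0.5109 -0.0457  0.034 ]
[[ 0.5155  0.041   0.034 ]
 [ 0.6258  0.0435  0.034 ]
 [ 0.6282 -0.0373  0.034 ]
 [ 0.5174 -0.0391  0.034 ]] [0.5717 0.002  0.034 ]
captop [0.5476 0.0031 0.1077]
hdl top [array([0.5392, 0.0454, 0.08  ]), array([0.5389, 0.0449, 0.09  ]), array([0.5385, 0.0445, 0.1   ]), array([0.5382, 0.0441, 0.11  ])]
hdl bot [array([0.5539, 0.043 , 0.06  ]), array([0.5532, 0.0426, 0.07  ]), array([0.5524, 0.0423, 0.08  ])]
```

View pics/t3.png

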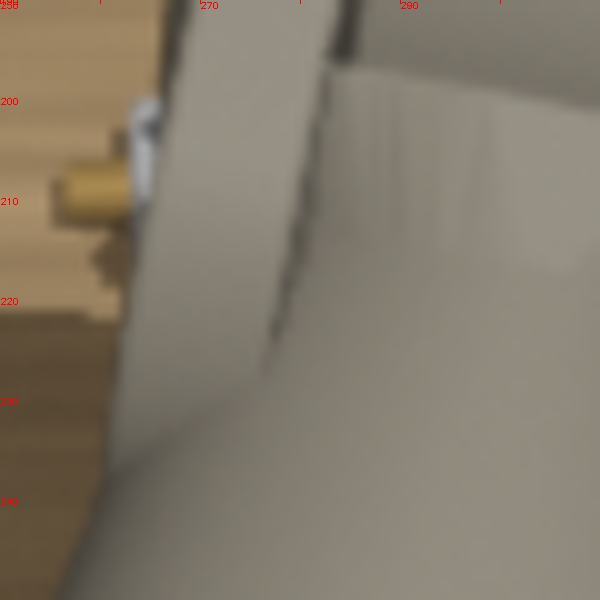

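Run:
```python
from h import *
np.set_printoptions(precision=4,suppress=True)
c=dict(np.load("w2.npz")); print(c["C"],c["R"][2])
im=c["img"].copy()
y=np.radians(1.5)
B=Ro.from_euler("z",1.5,degrees=True)
bc=np.array([.5715,.003,0])
def blk(P): return B.apply(np.atleast_2d(P))+bc
pts=proj(c,blk([[.065,.05,.034],[.065,-.05,.034],[-.065,-.05,.034],[-.065,.05,.034]]));print("corners",pts)
k=4; big=cv2.resize(im,None,fx=2,fy=2,interpolation=cv2.INTER_CUBIC)
cv2.polylines(big,[np.int32(pts*2)],True,(255,0,0),1)
n0=bc+[-0.0,0,0.066]
# nipple position from captop
ct=onz(c,291.3,149.2,.1077)
az=B.apply(Ro.from_euler("y",-25,degrees=True).apply([0,0,1])); f=ct-.046*az; print("flange",f, B.inv().apply(f-bc))
a=np.linspace(0,2*np.pi,40)
F=B*Ro.from_euler("y",-25,degrees=True)
for h,r,col in((0,.023,(0,255,0)),(.046,.017,(255,255,0)),(0,.017,(0,255,255))):
    P=F.apply(np.c_[r*np.cos(a),r*np.sin(a),0*a+h])+f
    cv2.polylines(big,[np.int32(proj(c,P)*2)],True,col,1)
cv2.imwrite("pics/o1.png",big[40:440,300:900,::-1])
```

```text
[0.5285 0.0316 0.3974] [ 0.0645 -0.2591 -0.9637]
corners [[386.145  112.2868]
 [358.3164 206.1009]
 [239.5674 180.0143]
 [259.1422  82.1654]]
flange [0.567  0.0036 0.066 ] [-0.0045  0.0007  0.066 ]
```

View pics/o1.png

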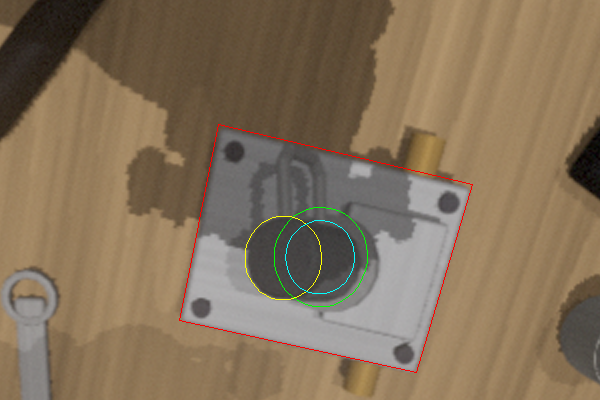

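```bash
cat >> h.py <<'E'
def frame(z,yhint):
    z=np.array(z,float);z/=np.linalg.norm(z);y=np.array(yhint,float);y-=z*(y@z);y/=np.linalg.norm(y)
    return np.c_[np.cross(y,z),y,z]
def plan(P,Rt):
    """rotate in place first, then translate in new tool axes; also translate-first version"""
    p,r=tcp(); R0=r.as_matrix(); rv=Ro.from_matrix(R0.T@Rt).as_rotvec(degrees=True)
    d=(np.array(P)-p)*1000
    print("rotvec deg",rv.round(2),"|",np.linalg.norm(rv).round(1)," trans after rot",(Rt.T@d).round(1)," trans before rot",(R0.T@d).round(1))
E
python3 - <<'E'
from h import *
np.set_printoptions(precision=4,suppress=True)
cz=np.array([-.454,0,.891]);cy=np.array([-.333,.927,-.17])
R=frame(-cz,np.cross(cy,cz));print(R)
g=np.array([.549,.003,.107])-.012*cz
t=g+.019*R[:,2];print(t)
plan(t-.07*R[:,2],R)
E
```

```text
[[-0.3333  0.8263  0.454 ]
 [ 0.9274  0.374  -0.    ]
 [-0.1698  0.421  -0.891 ]]
[0.5631 0.003  0.0794]
rotvec deg [-25.65  -8.44  -7.49] | 28.0  trans after rot [ 48.7 -31.4  64.1]  trans before rot [35.6 -4.4 78.6]
```

```bash
python3 -m pendant '[[0,0,0,-8.55,-2.81,-2.5,85],[0,0,0,-8.55,-2.81,-2.5,85],[0,0,0,-8.55,-2.81,-2.5,85],[16.2,-10.5,21.4,0,0,0,85],[16.2,-10.5,21.4,0,0,0,85],[16.2,-10.5,21.4,0,0,0,85],[0,0,0,0,0,0,85]]'
python3 - <<'E'
from h import *
np.set_printoptions(precision=4,suppress=True)
c=cam("wrist"); cv2.imwrite("pics/w3.png",c["img"][:,:,::-1]); np.savez("w3.npz",**c); p,r=tcp();print(p,r.as_matrix())
c=cam("side"); crop(c,230,170,100,75,"s4")
E
```

```text
t: 4.05
ee_pos: [0.5289, 0.0048, 0.1392]
eef_rot: [0.543, 0.807, 0.13, 0.191]
wrist_force: [-1.7, 0.1, -0.3]
finger_gap: 0.0853
[0.5307 0.0039 0.1412] [[-0.3355  0.8261  0.4528]
 [ 0.9266  0.376   0.0008]
 [-0.1696  0.4198 -0.8916]]
```

View pics/w3.png

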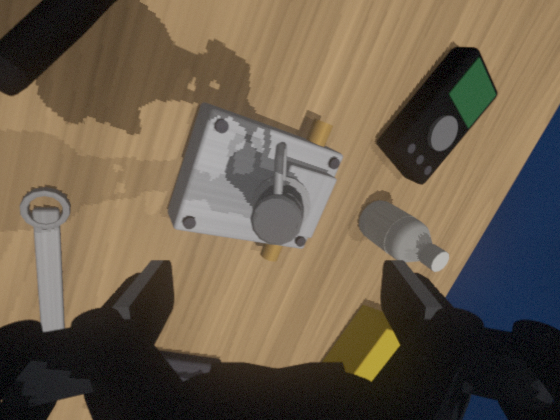

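View pics/s4.png

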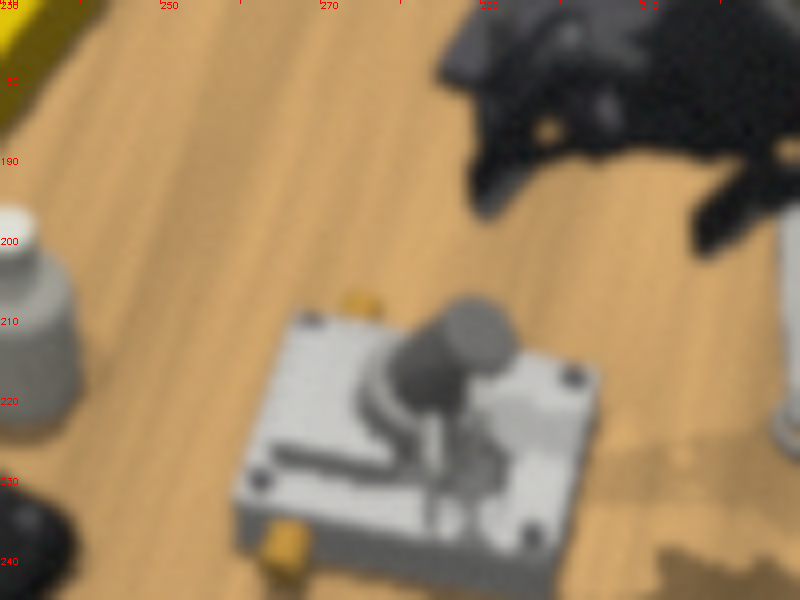

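Run:
```python
from h import *
np.set_printoptions(precision=4,suppress=True)
a=dict(np.load("w2.npz"));c=dict(np.load("w3.npz"))
crop(c,200,120,150,150,"w3c")
X,r=tri((a,293,149.2),(c,277.3,217));print(X,r, tri((a,291.5,149.2),(c,277.3,217)))
S=cam("side");print(tri((a,293,149.2),(c,277.3,217),(S,288.8,211)))
```

```text
[0.5495 0.0032 0.1017] [np.float64(0.000364827113276217), np.float64(0.0003648271132762711)] (array([0.5483, 0.0034, 0.1033]), [np.float64(0.0007367574947265244), np.float64(0.0007367574947265234)])
(array([0.5491, 0.0032, 0.1042]), [np.float64(0.00010211522152038637), np.float64(0.001386679749093486), np.float64(0.0013018690644850408)])
```

View pics/w3c.png

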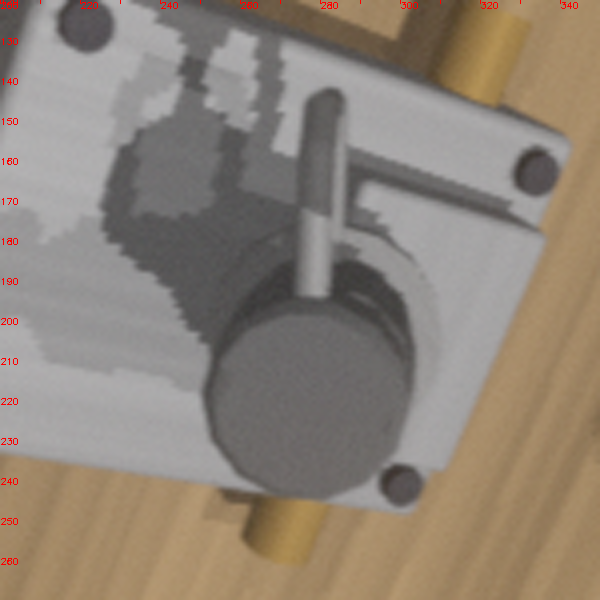

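Run:
```python
from h import *
np.set_printoptions(precision=4,suppress=True)
a=dict(np.load("w2.npz"));c=dict(np.load("w3.npz"))
X,r=tri((a,293,149.2),(c,277.5,220.5));print(X,r)
p,r=tcp();R=r.as_matrix()
print("captop in tool",R.T@(X-p)*1000)
cz=np.array([-.454,0,.891]);t=X-.012*cz-.019*cz;print(t,R.T@(t-p)*1000)
```

```text
[0.5489 0.0027 0.1048] [np.float64(0.0004711344302502999), np.float64(0.0004711344302502905)]
captop in tool [ 1.1986 -2.8391 41.6062]
[0.563  0.0027 0.0772] [ 1.2453 -2.8965 72.606 ]
```

```bash
python3 -m pendant '[[0,0,0,0,0,0,85],[0,0,0,0,0,0,85]]'
python3 - <<'E'
from h import *
np.set_printoptions(precision=4,suppress=True)
a=dict(np.load("w2.npz"))
c=cam("wrist");crop(c,200,120,150,150,"w3d");np.savez("w3.npz",**c)
p,r=tcp();R=r.as_matrix();print(p,R)
E
```

```text
t: 4.45
ee_pos: [0.5321, 0.002, 0.1424]
eef_rot: [0.544, 0.805, 0.131, 0.194]
wrist_force: [-0.4, 0.4, 0.2]
finger_gap: 0.0851
[0.5319 0.002  0.1421] [[-0.3316  0.8266  0.4547]
 [ 0.9279  0.373  -0.0012]
 [-0.1706  0.4215 -0.8907]]
```

View pics/w3d.png

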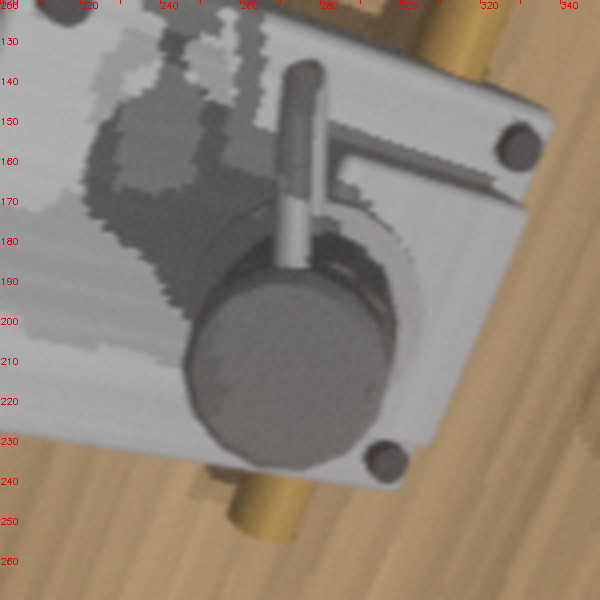

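Run:
```python
from h import *
np.set_printoptions(precision=4,suppress=True)
a=dict(np.load("w2.npz"));c=dict(np.load("w3.npz"))
X,r=tri((a,293,149.2),(c,272.3,213));print(X,r)
p,r=tcp();R=r.as_matrix()
cz=np.array([-.454,0,.891]);print("captop in tool",R.T@(X-p)*1000); t=X-.031*cz;print(t,R.T@(t-p)*1000)
```

```text
[0.549  0.0026 0.104 ] [np.float64(0.00047297319242339093), np.float64(0.00047297319242337813)]
captop in tool [ 1.4044 -1.6731 41.6924]
[0.5631 0.0026 0.0764] [ 1.4488 -1.681  72.6923]
```

```bash
python3 -m pendant '[[1.4,-2.2,0,0,0,0,85],[0,0,24,0,0,0,85],[0,0,23,0,0,0,85],[0,0,23,0,0,0,85],[0,0,0,0,0,0,85],[0,0,0,0,0,0,85]]' 30
python3 - <<'E'
from h import *
np.set_printoptions(precision=4,suppress=True)
c=cam("wrist");cv2.imwrite("pics/w4.png",c["img"][:,:,::-1])
c=cam("side"); crop(c,230,170,100,75,"s5")
p,r=tcp();print(p,read_state()["wrist_force"])
E
```

```text
t: 5.25
ee_pos: [0.5607, 0.0028, 0.0782]
eef_rot: [0.544, 0.806, 0.13, 0.193]
wrist_force: [-0.2, 0.6, 0.2]
finger_gap: 0.085
[0.5612 0.0027 0.0789] [-0.0754  0.8058 -0.0089]
```

View pics/w4.png

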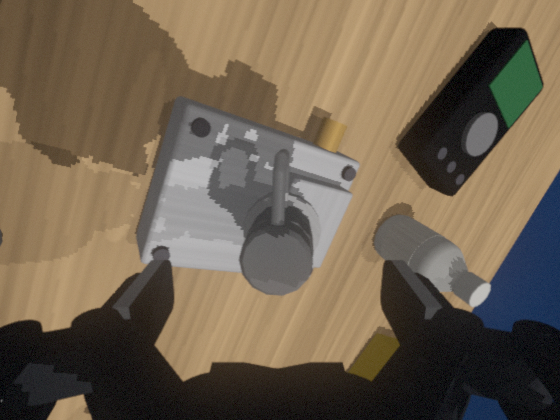

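View pics/s5.png

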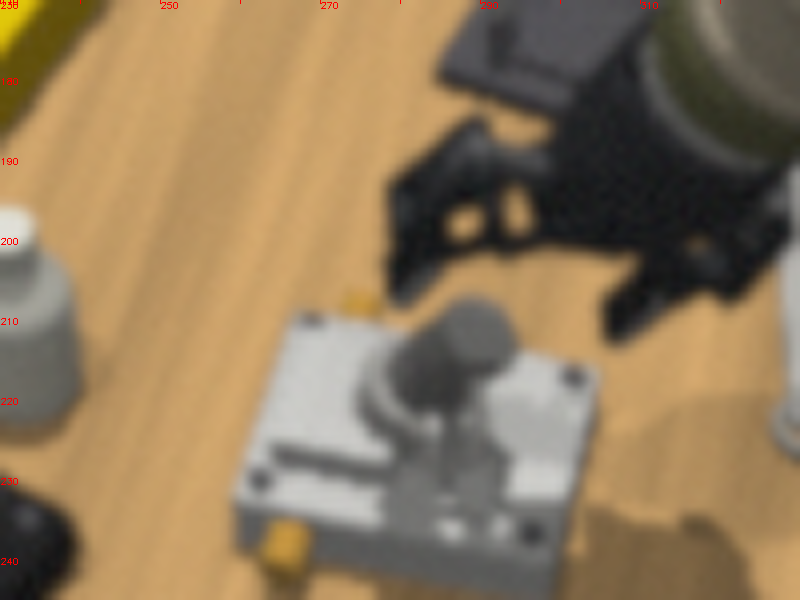

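Run:
```python
from h import *
np.set_printoptions(precision=1,suppress=True)
p,r=tcp();R=r.as_matrix()
S=cam("side");W=cam("wrist")
for n,q in dict(tcp=[0,0,0],L=[0,-.0425,-.013],Rr=[0,.0425,-.013],g=[0,0,-.019],gL=[0,.017,-.019]).items():
    X=p+R@np.array(q); print(n,X*1000,proj(S,X),proj(W,X))
np.set_printoptions(precision=4,suppress=True)
a=dict(np.load("w2.npz"));b=dict(np.load("w3.npz"))
crop(W,200,180,150,120,"w4c")
```

```text
tcp [561.2   2.7  78.9] [[285.  215.5]] [[275.5 237.3]]
L [520.1 -13.2  72.6] [[298.9 215.6]] [[191.  246.5]]
Rr [590.4  18.6 108.4] [[274.6 211.6]] [[359.8 246.5]]
g [552.5   2.7  95.8] [[287.8 212.7]] [[275.4 251.2]]
gL [566.6   9.  103. ] [[282.9 211.9]] [[310.3 251.2]]
```

View pics/w4c.png

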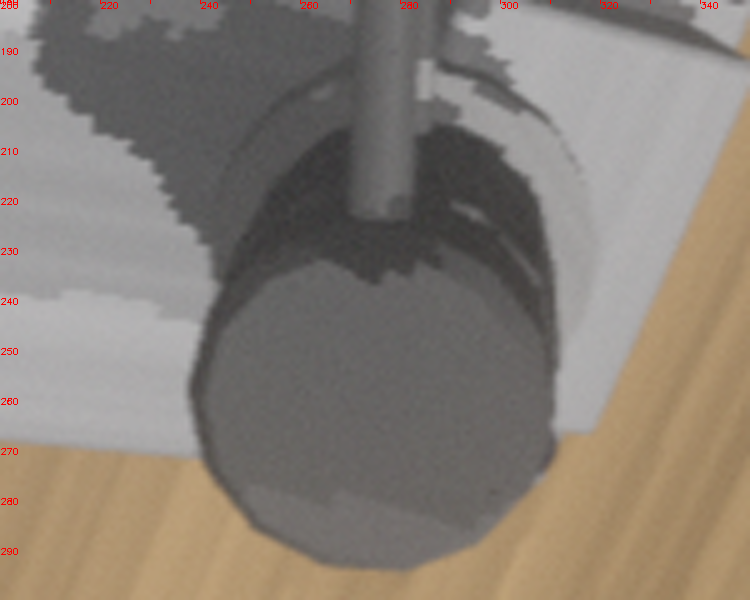

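```bash
python3 -m pendant '[[-1,0,3,0,0,0,60],[0,0,0,0,0,0,30],[0,0,0,0,0,0,26],[0,0,0,0,0,0,26],[0,0,0,0,0,0,26],[0,0,0,0,0,0,26]]' 35
python3 - <<'E'
from h import *
np.set_printoptions(precision=4,suppress=True)
c=cam("wrist");cv2.imwrite("pics/w5.png",c["img"][:,:,::-1])
c=cam("side"); crop(c,230,170,100,75,"s6")
s=read_state();print(s["ee_pos"],s["wrist_force"],s["finger_gap"])
E
```

```text
t: 6.2
ee_pos: [0.5634, 0.0018, 0.0761]
eef_rot: [0.544, 0.806, 0.131, 0.194]
wrist_force: [0.6, 0.0, 3.6]
finger_gap: 0.0263
[0.5633 0.0018 0.0761] [-0.1445  0.6375  5.7133] 0.02584959703180511
```

View pics/w5.png

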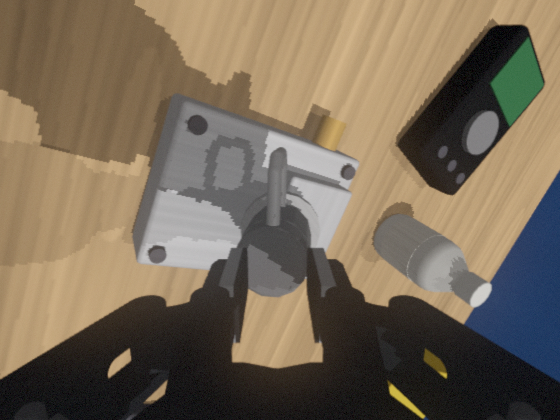

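View pics/s6.png

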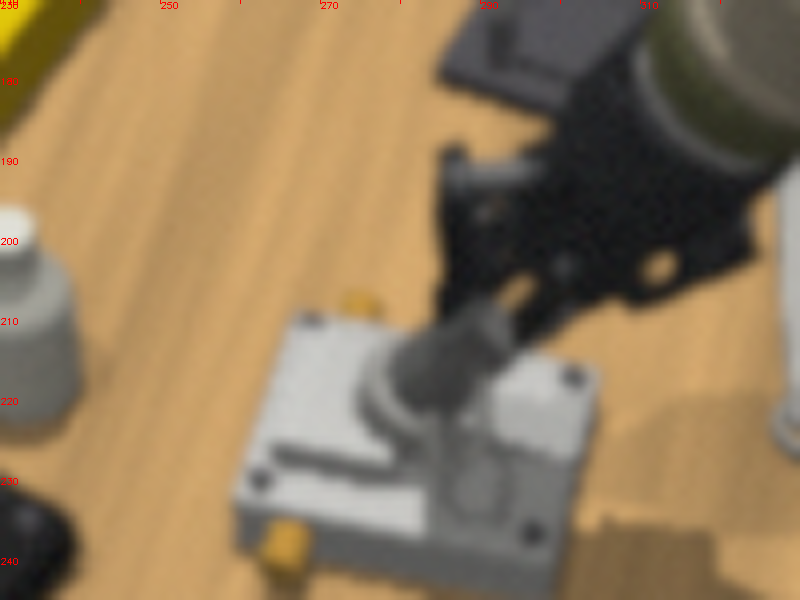

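Run:
```python
from h import *
np.set_printoptions(precision=1,suppress=True)
p,r=tcp();R=r.as_matrix()
W=cam("wrist")
for z in (0,-.005,-.01,-.02,-.03,-.04):
  for x in (.011,0,-.011):
    print(z,x,proj(W,[p+R@np.array([x,s*.013,z]) for s in(-1,1)]).ravel())
crop(W,190,190,180,150,"w5c",4)
```

```text
0 0.011 [251.1 218.  300.1 217.9]
0 0 [251.5 237.4 299.8 237.4]
0 -0.011 [251.9 256.3 299.4 256.3]
-0.005 0.011 [250.4 220.9 300.7 220.9]
-0.005 0 [250.9 240.8 300.4 240.8]
-0.005 -0.011 [251.3 260.1 300.  260.1]
-0.01 0.011 [249.7 224.  301.4 223.9]
-0.01 0 [250.2 244.4 301.  244.4]
-0.01 -0.011 [250.6 264.1 300.6 264.1]
-0.02 0.011 [248.1 230.6 302.8 230.6]
-0.02 0 [248.7 252.1 302.4 252.1]
-0.02 -0.011 [249.1 272.8 301.9 272.8]
-0.03 0.011 [246.4 238.1 304.4 238.1]
-0.03 0 [247.  260.7 303.9 260.7]
-0.03 -0.011 [247.5 282.5 303.4 282.5]
-0.04 0.011 [244.4 246.6 306.2 246.6]
-0.04 0 [245.1 270.5 305.6 270.5]
-0.04 -0.011 [245.7 293.5 305.1 293.4]
```

View pics/w5c.png

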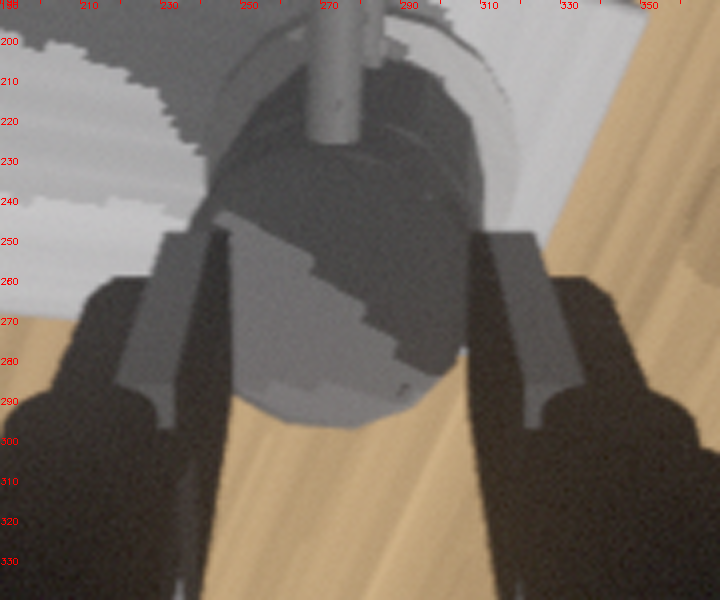

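Run:
```python
from h import *
S=cam("side");crop(S,270,180,50,40,"s6c",16)
```

```text
(no output)
```

View pics/s6c.png

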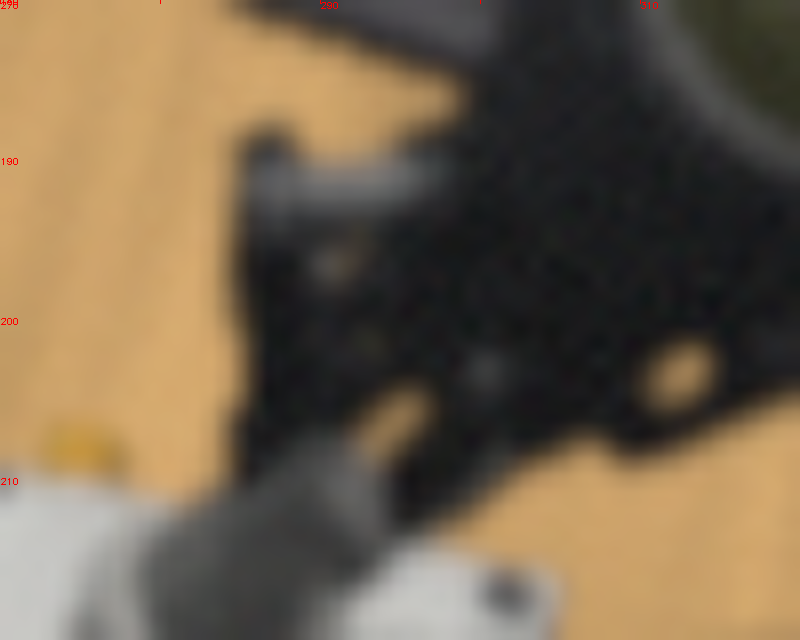

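Run:
```python
from h import *
np.set_printoptions(precision=1,suppress=True)
p,r=tcp();R=r.as_matrix()
S=cam("side");s=read_state();print(s["finger_gap"],s["wrist_force"],s["wrist_torque"])
for z in (0,-.01,-.02,-.03,-.04):
    print(z,proj(S,[p+R@np.array([x,y,z]) for y in(-.013,-.025) for x in(.011,-.011)]).ravel())
```

```text
0.025921397306299207 [ 0.4 -0.1  5.4] [ 0.1 -0.3  0. ]
0 [288.4 219.4 287.8 213.3 291.8 220.  291.1 213.8]
-0.01 [289.9 218.  289.2 211.8 293.3 218.5 292.6 212.4]
-0.02 [291.4 216.6 290.7 210.3 294.8 217.1 294.1 210.9]
-0.03 [293.  215.1 292.2 208.8 296.4 215.6 295.6 209.4]
-0.04 [294.5 213.6 293.8 207.3 297.9 214.2 297.2 207.9]
```

```bash
python3 -m pendant '[[0,0,-3,0,0,0,85],[0,0,0,0,0,0,85],[0,0,0,0,0,0,85],[0,0,0,0,0,0,85],[0,0,13,0,0,0,85],[0,0,13,0,0,0,85],[0,0,0,0,0,0,85],[0,0,0,0,0,0,85]]' 35
python3 - <<'E'
from h import *
c=cam("wrist");cv2.imwrite("pics/w6.png",c["img"][:,:,::-1])
c=cam("side"); crop(c,250,170,80,60,"s7")
E
```

```text
t: 7.45
ee_pos: [0.5726, 0.0019, 0.0542]
eef_rot: [0.545, 0.806, 0.13, 0.193]
wrist_force: [0.0, -0.2, 0.8]
finger_gap: 0.0849
```

View pics/w6.png

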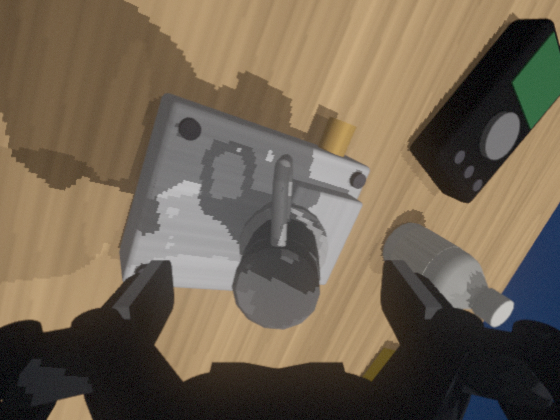

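View pics/s7.png

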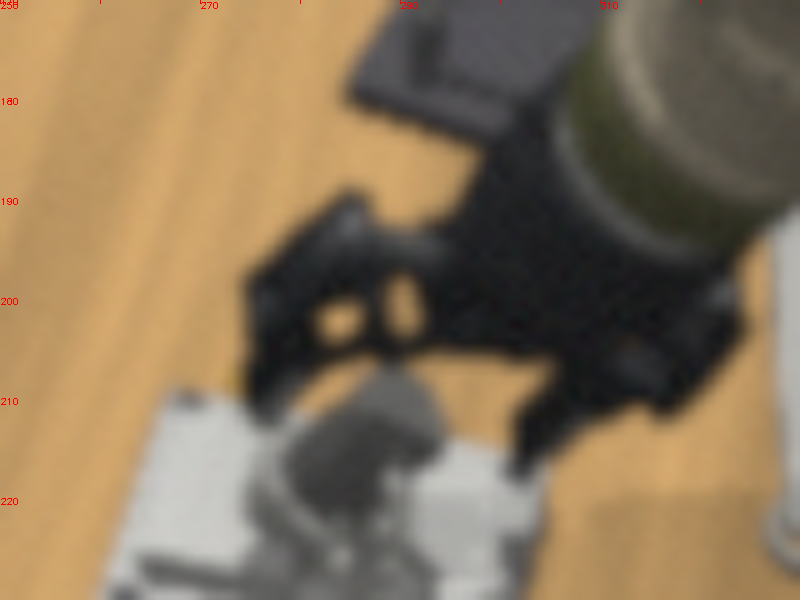

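```bash
python3 -m pendant '[[-1.5,0,2,0,0,0,70],[0,0,0,0,0,0,50],[0,0,0,0,0,0,25],[0,0,0,0,0,0,20],[0,0,0,0,0,0,20],[0,0,0,0,0,0,20]]' 35
python3 - <<'E'
from h import *
c=cam("wrist");cv2.imwrite("pics/w7.png",c["img"][:,:,::-1])
E
```

```text
t: 8.3
ee_pos: [0.5744, 0.0003, 0.0535]
eef_rot: [0.545, 0.806, 0.13, 0.194]
wrist_force: [-2.2, -0.6, 3.2]
finger_gap: 0.0337
```

View pics/w7.png

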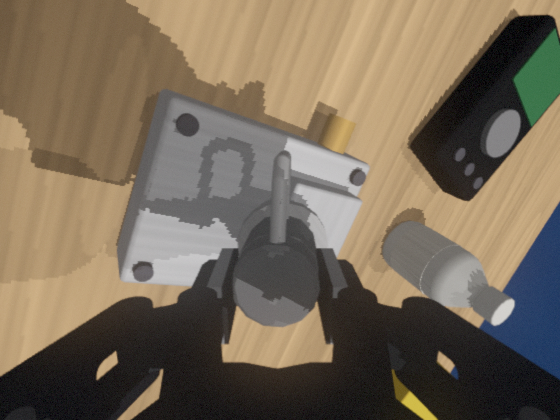

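```bash
python3 -m pendant '[[0,0,-10,0,0,0,20],[0,0,-12,0,0,0,20],[0,0,-12,0,0,0,20],[0,0,-16,0,0,0,20],[0,0,-30,0,0,0,20],[0,0,-40,0,0,0,20],[0,0,0,0,0,0,20],[0,0,0,0,0,0,20]]'
python3 - <<'E'
from h import *
np.set_printoptions(precision=4,suppress=True)
c=cam("wrist");np.savez("w8.npz",**c);cv2.imwrite("pics/w8.png",c["img"][:,:,::-1])
s=cam("side");np.savez("s8.npz",**s);crop(s,230,150,100,75,"s8")
p,r=tcp();print(p,r.as_matrix(),read_state()["qpos"],read_state()["finger_gap"])
for q in([.046,0,-.045],[.046,0,-.017],[.03,0,-.031],[0,0,-.055]):
    X=p+r.apply(q);print(q,X,proj(c,X),proj(s,X))
E
```

```text
t: 9.35
ee_pos: [0.5197, 0.0006, 0.1603]
eef_rot: [0.544, 0.806, 0.13, 0.194]
wrist_force: [-0.1, 0.9, -1.8]
finger_gap: 0.0338
[0.5192 0.0007 0.1589] [[-0.3325  0.8277  0.452 ]
 [ 0.9278  0.373  -0.0004]
 [-0.169   0.4192 -0.892 ]] [-0.217  -0.1631 -0.6977  0.5766  0.097   0.9944] 0.03360584607313457
[0.046, 0, -0.045] [0.4835 0.0434 0.1913] [[272.8257 164.1411]] [[308.972  207.7243]]
[0.046, 0, -0.017] [0.4962 0.0434 0.1663] [[273.3523 154.6957]] [[304.088  212.3127]]
[0.03, 0, -0.031] [0.4952 0.0286 0.1815] [[273.2171 195.8881]] [[305.8396 205.149 ]]
[0, 0, -0.055] [0.4943 0.0008 0.208 ] [[272.9659 285.3896]] [[308.7539 192.0116]]
```

View pics/w8.png

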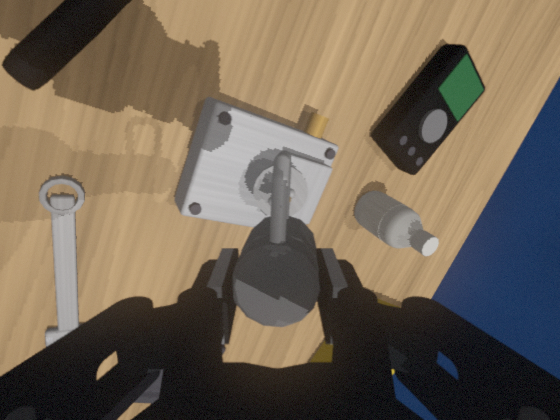

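View pics/s8.png

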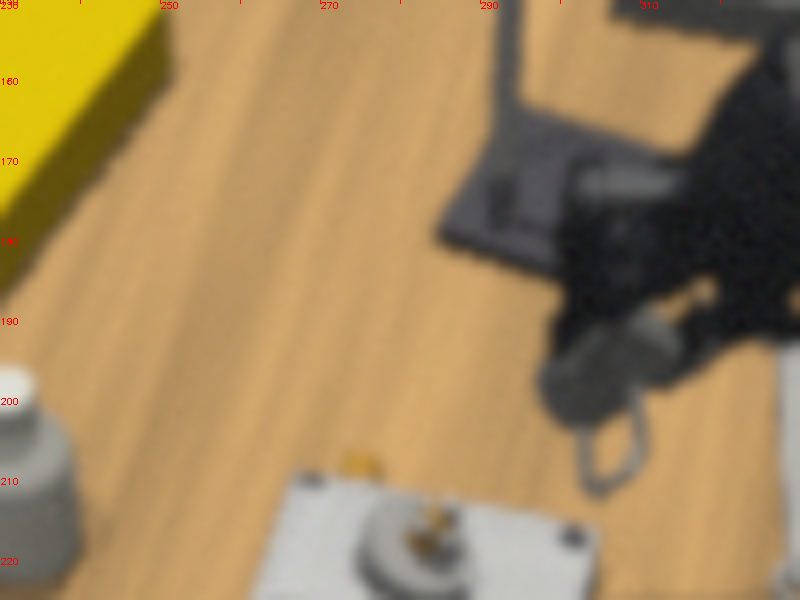

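```bash
cat >> h.py <<'E'
ST=np.array([.560,-.2515,0]);SY=-9.7
def standpt(x,y,z): 
    return ST+Ro.from_euler("z",SY,degrees=True).apply([x,y,z])
LOOP=np.array([.030,.002,-.031])
def hangR(th):
    B=Ro.from_euler("z",SY,degrees=True).as_matrix();u=B[:,0];v=B[:,1];k=np.array([0,0,1.]);t=np.radians(th)
    z=np.sin(t)*v-np.cos(t)*k; return frame(z,u)
E
python3 - <<'E'
from h import *
np.set_printoptions(precision=4,suppress=True)
for th in (45,60):
    R=hangR(th);t=standpt(-.09,0,.176)-R@LOOP;print(th,t);plan(t,R)
E
```

```text
45 [ 0.4694 -0.2353  0.1329]
rotvec deg [13.5  45.92 40.12] | 62.5  trans after rot [-188.9   -9.3 -152. ]  trans before rot [-198.1 -140.1    0.9]
60 [ 0.4713 -0.2243  0.1345]
rotvec deg [ 8.32 60.2  42.41] | 74.1  trans after rot [-136.1   -9.3 -186.9]  trans before rot [-188.8 -133.8    0.2]
```

```bash
python3 -m pendant '[[-5,12.5,-27,0,0,0,20],[-5,12.5,-27,0,0,0,20],[0,0,0,1.04,7.53,5.3,20],[0,0,0,1.04,7.53,5.3,20],[0,0,0,1.04,7.53,5.3,20],[0,0,0,1.04,7.53,5.3,20]]' 
python3 -m pendant '[[0,0,0,1.04,7.53,5.3,20],[0,0,0,1.04,7.53,5.3,20],[0,0,0,1.04,7.53,5.3,20],[0,0,0,1.04,7.53,5.3,20],[0,0,0,0,0,0,20]]'
python3 - <<'E'
from h import *
np.set_printoptions(precision=4,suppress=True)
R=hangR(60);t=standpt(-.09,0,.176)-R@LOOP;plan(t,R);print(read_state()["qpos"],tcp()[0])
E
```

```text
t: 10.2
ee_pos: [0.5198, 0.0003, 0.22]
eef_rot: [0.637, 0.718, 0.272, -0.07]
wrist_force: [-0.0, 0.6, -1.3]
finger_gap: 0.0336
t: 10.82
ee_pos: [0.5189, -0.0003, 0.2155]
eef_rot: [0.663, 0.556, 0.382, -0.326]
wrist_force: [-0.3, 0.1, -0.7]
finger_gap: 0.0338
rotvec deg [-0.15 -0.26 -0.4 ] | 0.5  trans after rot [-184.6   -9.2 -157.6]  trans before rot [-183.9   -8.3 -158.4]
[-0.6939  0.5491 -0.0585  1.6855  0.8484  0.7138] [ 0.5189 -0.0003  0.2155]
```

```bash
python3 -m pendant '[[-30.8,-6,-26.3,0,0,0,20],[-30.8,-3,-26.3,0,0,0,20],[-30.8,0,-26.3,0,0,0,20],[-30.8,0,-26.3,0,0,0,20],[-30.8,0,-26.3,0,0,0,20],[-30.8,0,-26.3,0,0,0,20],[0,0,0,0,0,0,20],[0,0,0,0,0,0,20]]'
python3 - <<'E'
from h import *
np.set_printoptions(precision=4,suppress=True)
R=hangR(60);t=standpt(-.09,0,.176)-R@LOOP;plan(t,R);print(read_state()["qpos"],tcp()[0])
c=cam("wrist");np.savez("w9.npz",**c);cv2.imwrite("pics/w9.png",c["img"][:,:,::-1])
s=cam("side");np.savez("s9.npz",**s);crop(s,270,110,100,75,"s9")
s=cam("top");np.savez("t9.npz",**s);crop(s,340,180,80,80,"t9")
E
```

```text
t: 11.82
ee_pos: [0.4725, -0.2232, 0.1401]
eef_rot: [0.661, 0.56, 0.382, -0.321]
wrist_force: [-0.3, 0.4, -2.1]
finger_gap: 0.0333
rotvec deg [0.05 0.13 0.22] | 0.3  trans after rot [-5.5 -1.   1.7]  trans before rot [-5.5 -1.   1.7]
[-0.9982  0.8613  0.2879  1.9008  0.6249  0.4278] [ 0.4725 -0.2232  0.1401]
```

View pics/w9.png

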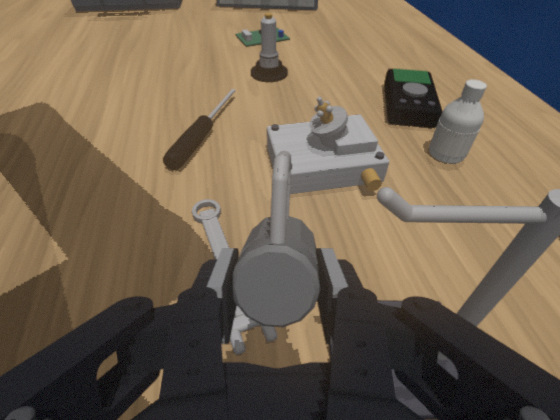

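View pics/s9.png

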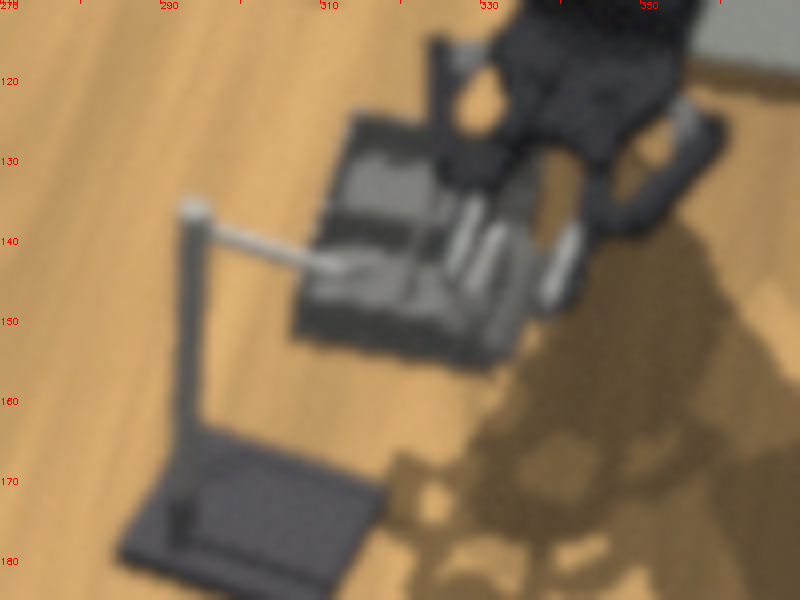

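View pics/t9.png

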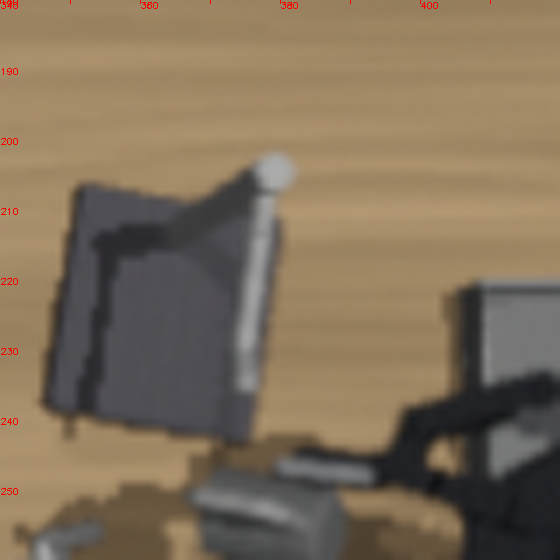

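Run:
```python
from h import *
np.set_printoptions(precision=1,suppress=True)
c=dict(np.load("w9.npz"));T=dict(np.load("t9.npz"));S=dict(np.load("s9.npz"))
for q in([-.045,0,.181],[-.033,0,.170],[-.005,0,.17],[.028,0,.17],[.035,0,.18]):
    print(q,proj(c,standpt(*q)),proj(T,standpt(*q)),proj(S,standpt(*q)))
p,r=tcp()
for q in([.046,.002,-.045],[.03,.002,-.031]): print("loop",proj(c,p+r.apply(q)),proj(S,p+r.apply(q)))
crop(c,370,170,190,100,"w9c",4)
print(tri((c,386,195.5),(T,375.3,233.5))[0]*1000, tri((c,547,205),(T,379.1,204.3))[0]*1000)
```

```text
[-0.045, 0, 0.181] [[381.7 202.8]] [[375.5 234.8]] [[317.4 141.8]]
[-0.033, 0, 0.17] [[402.8 219.9]] [[375.  230.6]] [[313.7 143.3]]
[-0.005, 0, 0.17] [[464.  220.1]] [[376.5 220.1]] [[305.9 140.9]]
[0.028, 0, 0.17] [[535.8 220.3]] [[378.1 207.7]] [[296.7 138.1]]
[0.035, 0, 0.18] [[563.7 205.1]] [[379.4 204.5]] [[294.9 135.3]]
loop [[279.7 166.2]] [[331.1 140.2]]
loop [[279.3 197.7]] [[330.  145.8]]
[ 518.2 -242.6  183.7] [ 593.6 -255.2  177.2]
```

View pics/w9c.png

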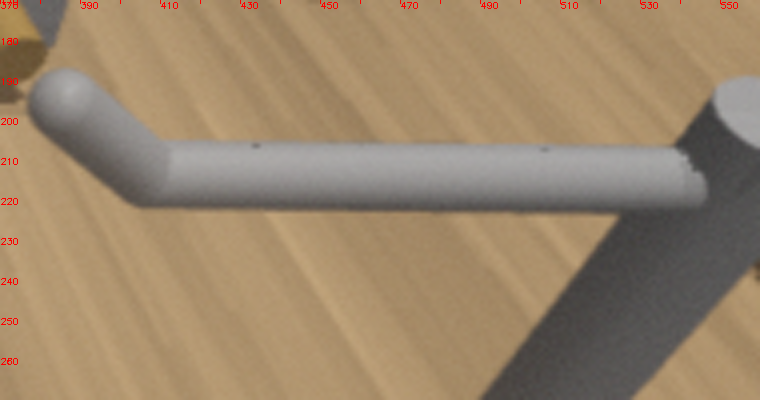

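Run:
```python
from h import *
np.set_printoptions(precision=1,suppress=True)
c=dict(np.load("w9.npz"))
# pose at w9: from c extrinsics unknown -> use current (unchanged target)
p,r=tcp(); im=c["img"]
big=cv2.resize(im,None,fx=4,fy=4,interpolation=cv2.INTER_CUBIC)
def cap(P): # cap coords mm -> tool
    P=np.atleast_2d(P)/1000.; return np.c_[P[:,1]-.001,P[:,0]+.0,-.009-P[:,2]]
def ln(P,col):
    q=proj(c,p+r.apply(cap(P)));cv2.polylines(big,[np.int32(q*4)],True,col,1)
a=np.linspace(0,2*np.pi,40)
ln(np.c_[17*np.cos(a),17*np.sin(a),0*a+46],(255,255,0))
ln(np.c_[17*np.cos(a),17*np.sin(a),0*a],(255,0,0))
ln([[0,17,8],[0,43,8],[0,43,36],[0,17,36]],(0,255,0))
ln([[0,17,2],[0,49,2],[0,49,42],[0,17,42]],(0,0,255))
cv2.imwrite("pics/o9.png",big[560:1160,720:1520,::-1])
for q in ([-.033,0,.17],[-.005,0,.17]): print((r.inv().apply(standpt(*q)-p)*1000))
```

```text
[ 18.5  58.2 -26.8]
[ 18.4  86.2 -26.8]
```

View pics/o9.png

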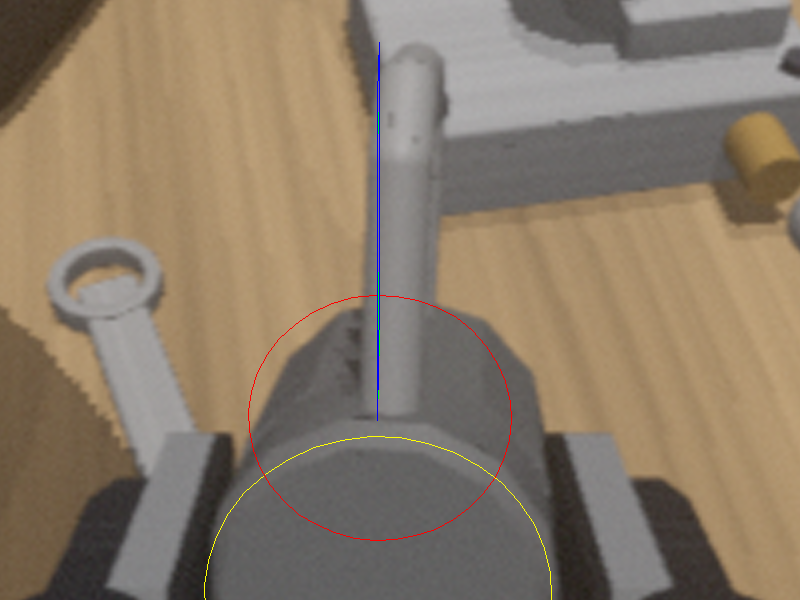

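```bash
python3 -m pendant '[[-2.6,0,2.2,0,0,0,20],[0,10,0,0,0,0,20],[0,10,0,0,0,0,20],[0,10,0,0,0,0,20],[0,0,0,0,0,0,20],[0,0,0,0,0,0,20]]'
python3 - <<'E'
from h import *
np.set_printoptions(precision=4,suppress=True)
c=cam("wrist");cv2.imwrite("pics/w10.png",c["img"][:,:,::-1])
s=cam("side");crop(s,280,110,80,60,"s10")
s=cam("top");crop(s,350,200,60,60,"t10")
E
```

```text
t: 12.72
ee_pos: [0.5018, -0.228, 0.1358]
eef_rot: [0.661, 0.559, 0.383, -0.322]
wrist_force: [-0.1, 0.0, -1.0]
finger_gap: 0.0334
```

View pics/w10.png

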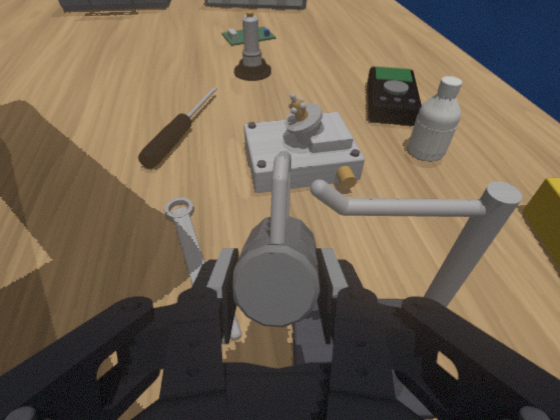

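View pics/s10.png

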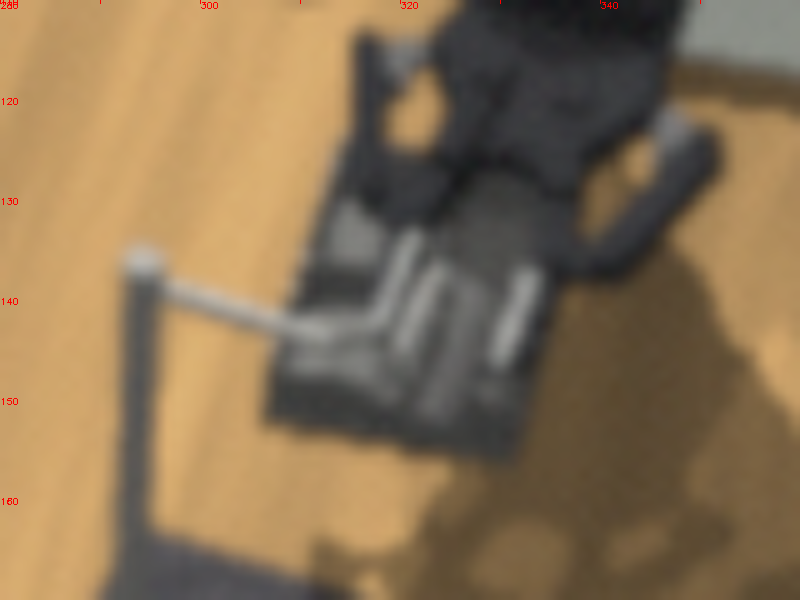

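View pics/t10.png

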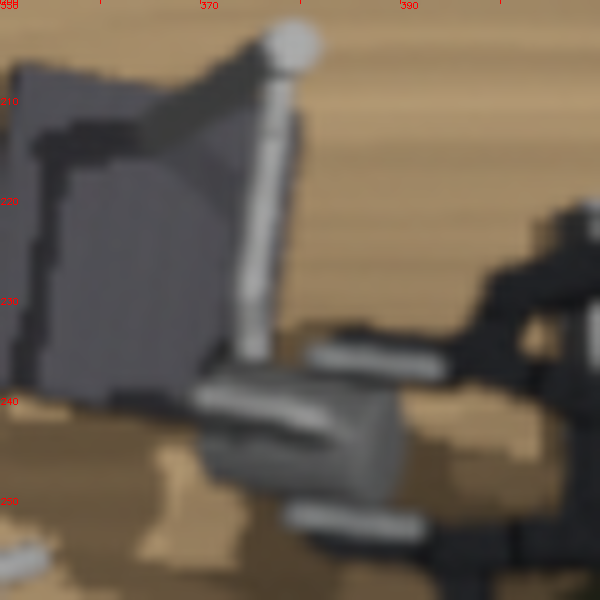

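```bash
python3 -m pendant '[[0,9,0,0,0,0,20],[0,9,0,0,0,0,20],[0,9,0,0,0,0,20],[0,0,0,0,0,0,20]]'; python3 -m pendant '[[0,9,0,0,0,0,20],[0,9,0,0,0,0,20],[0,4,0,0,0,0,20],[0,0,0,0,0,0,20],[0,0,0,0,0,0,20]]'
python3 - <<'E'
from h import *
np.set_printoptions(precision=4,suppress=True)
c=cam("wrist");cv2.imwrite("pics/w11.png",c["img"][:,:,::-1])
s=cam("side");crop(s,280,110,80,60,"s11")
s=cam("top");crop(s,350,200,60,60,"t11")
E
```

```text
t: 13.38
ee_pos: [0.5291, -0.2324, 0.1357]
eef_rot: [0.661, 0.559, 0.383, -0.322]
wrist_force: [0.2, -0.1, -0.8]
finger_gap: 0.0334
t: 14.0
ee_pos: [0.5501, -0.2363, 0.1361]
eef_rot: [0.662, 0.559, 0.383, -0.322]
wrist_force: [0.3, 0.4, -1.3]
finger_gap: 0.0334
```

View pics/w11.png

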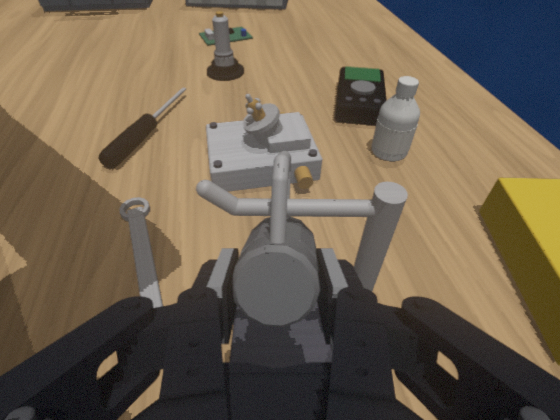

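View pics/s11.png

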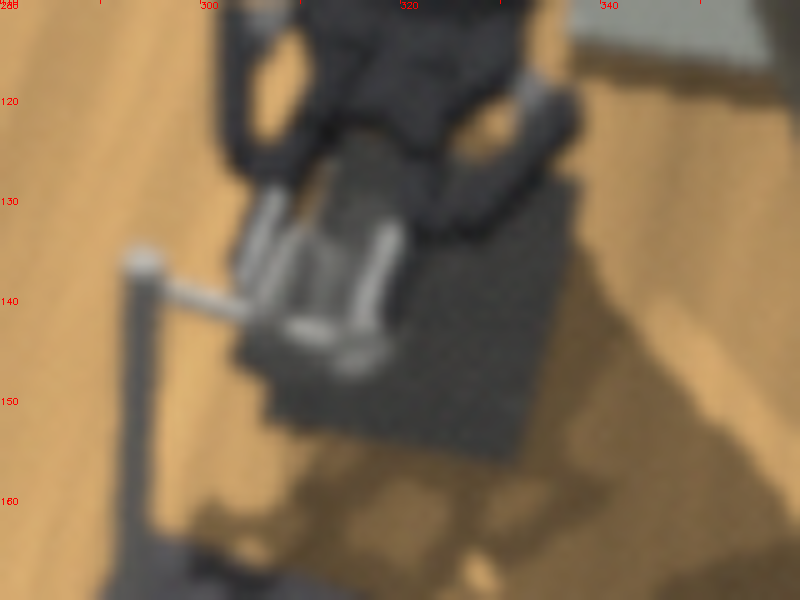

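View pics/t11.png

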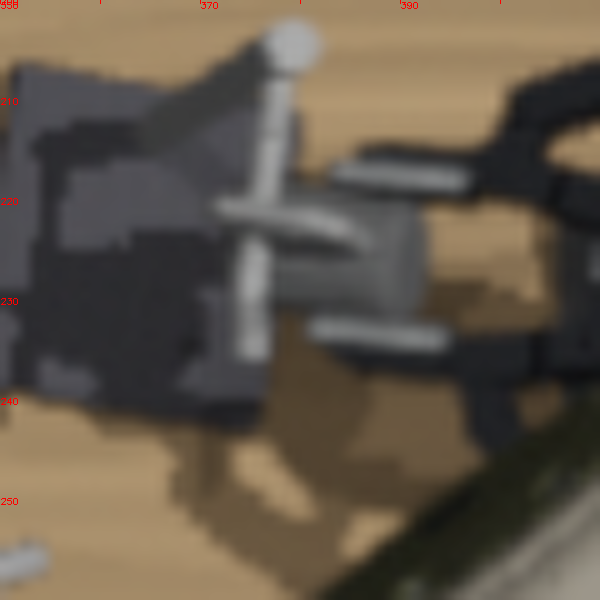

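```bash
python3 -m pendant '[[-3.5,0,2,0,0,0,20],[-3.5,0,2,0,0,0,20],[-2.6,0,1.5,0,0,0,20],[0,0,0,0,0,0,20],[0,0,0,0,0,0,20]]'; python3 -m pendant '[[-1.75,0,1,0,0,0,20],[0,0,0,0,0,0,20],[0,0,0,0,0,0,20]]';python3 -m pendant '[[-1.75,0,1,0,0,0,20],[0,0,0,0,0,0,20],[0,0,0,0,0,0,20]]'
```

```text
t: 14.78
ee_pos: [0.5501, -0.2363, 0.1251]
eef_rot: [0.661, 0.559, 0.383, -0.322]
wrist_force: [0.8, 0.1, -0.1]
finger_gap: 0.0334
t: 15.15
ee_pos: [0.5501, -0.2363, 0.1231]
eef_rot: [0.661, 0.559, 0.383, -0.322]
wrist_force: [0.2, -0.2, 0.0]
finger_gap: 0.0334
t: 15.52
ee_pos: [0.5501, -0.2364, 0.121]
eef_rot: [0.661, 0.559, 0.383, -0.322]
wrist_force: [0.2, -0.5, -0.0]
finger_gap: 0.0338
```

```bash
python3 -m pendant '[[-1.75,0,1,0,0,0,20],[0,0,0,0,0,0,20],[0,0,0,0,0,0,20]]';python3 -m pendant '[[-1.75,0,1,0,0,0,20],[0,0,0,0,0,0,20],[0,0,0,0,0,0,20]]'
python3 - <<'E'
from h import *
c=cam("wrist");cv2.imwrite("pics/w12.png",c["img"][:,:,::-1])
E
```

```text
t: 15.9
ee_pos: [0.5501, -0.2364, 0.119]
eef_rot: [0.661, 0.559, 0.383, -0.322]
wrist_force: [0.3, 0.0, -0.5]
finger_gap: 0.0337
t: 16.27
ee_pos: [0.5502, -0.2363, 0.1172]
eef_rot: [0.661, 0.559, 0.383, -0.322]
wrist_force: [-0.6, 0.8, 0.7]
finger_gap: 0.034
```

View pics/w12.png

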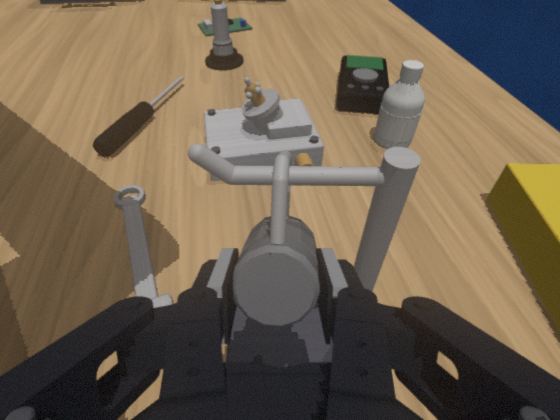

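```bash
python3 -m pendant '[[-1.75,0,1,0,0,0,20],[0,0,0,0,0,0,20],[0,0,0,0,0,0,20]]';python3 -m pendant '[[-1.3,0,0.75,0,0,0,20],[0,0,0,0,0,0,20],[0,0,0,0,0,0,20]]'
```

```text
t: 16.7
ee_pos: [0.55, -0.2356, 0.1161]
eef_rot: [0.661, 0.558, 0.383, -0.323]
wrist_force: [-2.2, 3.0, 6.0]
finger_gap: 0.0331
t: 17.08
ee_pos: [0.55, -0.2351, 0.1155]
eef_rot: [0.661, 0.558, 0.383, -0.323]
wrist_force: [-1.4, 5.0, 8.7]
finger_gap: 0.0337
```

```bash
python3 -m pendant '[[0.9,0,-0.5,0,0,0,20],[0,0,0,0,0,0,20],[0,0,0,0,0,0,38],[0,0,0,0,0,0,42],[0,0,0,0,0,0,46],[0,0,0,0,0,0,46],[0,0,0,0,0,0,46]]'
python3 - <<'E'
from h import *
c=cam("wrist");cv2.imwrite("pics/w13.png",c["img"][:,:,::-1])
s=cam("side");crop(s,280,110,80,60,"s13")
E
```

```text
t: 17.95
ee_pos: [0.5501, -0.2364, 0.1144]
eef_rot: [0.662, 0.559, 0.383, -0.322]
wrist_force: [-0.0, 0.3, -0.4]
finger_gap: 0.0463
```

View pics/w13.png

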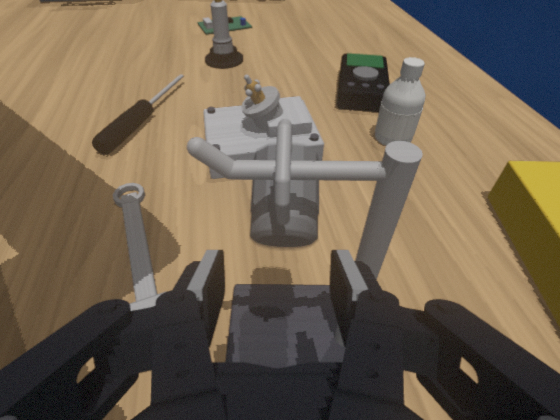

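View pics/s13.png

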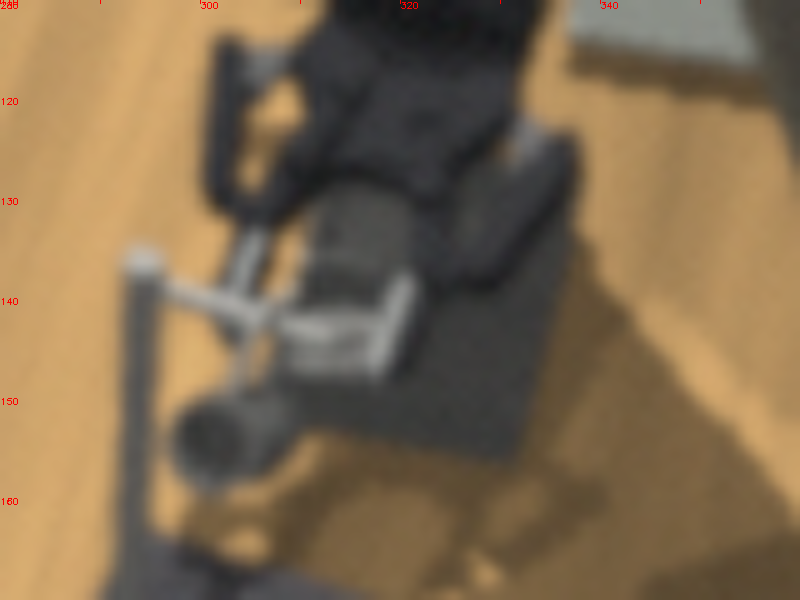

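```bash
python3 -m pendant '[[0,0,-30,0,0,0,50],[0,0,-35,0,0,0,60],[0,0,-35,0,0,0,85],[0,0,-20,0,0,0,85],[0,0,0,0,0,0,85],[0,0,0,0,0,0,85]]'
python3 - <<'E'
from h import *
c=cam("wrist");cv2.imwrite("pics/w14.png",c["img"][:,:,::-1]);print(read_state()["qpos"])
s=cam("side");crop(s,280,110,80,60,"s14")
E
```

```text
t: 18.8
ee_pos: [0.5308, -0.335, 0.1729]
eef_rot: [0.662, 0.558, 0.383, -0.321]
wrist_force: [0.0, 1.4, 0.3]
finger_gap: 0.0851
[-1.01339233  1.17909838  1.03362418  2.33726893  0.61497563  0.41809191]
```

View pics/w14.png

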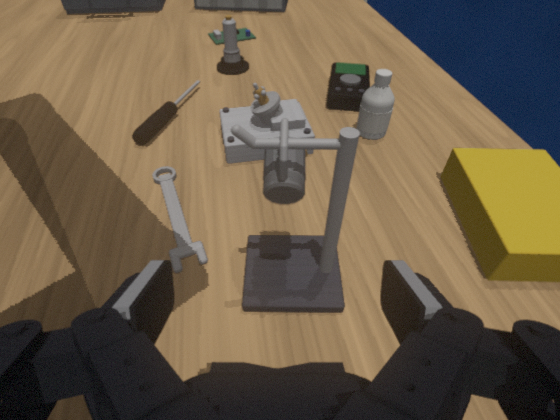

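View pics/s14.png

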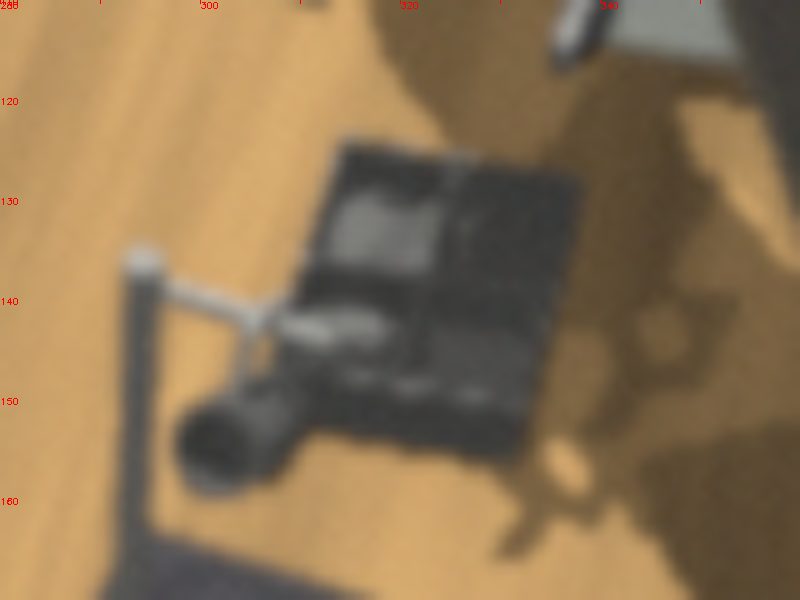

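```bash
python3 -m pendant '[[0,0,0,0,-10,0,85],[0,0,0,0,-10,0,85],[0,0,-30,0,-10,0,85],[0,0,-30,0,-10,0,85],[0,0,-30,0,-10,0,85],[0,0,-30,0,-10,0,85],[0,0,0,0,0,0,85]]'
python3 - <<'E'
from h import *
np.set_printoptions(precision=4,suppress=True)
s=read_state();print(s["qpos"],s["ee_pos"],tcp()[1].as_matrix())
R=frame([0,0,-1],[.95,.3,0]);plan([.5405,.20,.2],R)
E
```

```text
t: 19.77
ee_pos: [0.5236, -0.381, 0.2854]
eef_rot: [0.763, 0.646, 0.001, 0.006]
wrist_force: [-0.9, 0.1, 0.2]
finger_gap: 0.0852
[-0.753   0.4559  0.4727  1.5753  0.0002  0.9839] [ 0.5236 -0.381   0.2854] [[ 0.1653  0.9862  0.0091]
 [ 0.9862 -0.1652 -0.0083]
 [-0.0067  0.0103 -0.9999]]
rotvec deg [  0.49   0.52 -27.04] | 27.0  trans after rot [549.  191.   85.4]  trans before rot [576.4 -80.3  80.7]
```

```bash
python3 -m pendant '[[55,-5.7,0,0,0,0,85],[55,-5.7,0,0,0,0,85],[55,-5.7,0,0,0,0,85],[55,-5.7,0,0,0,0,85],[55,-5.7,15,0,0,0,85],[55,-5.7,15,0,0,-5,85],[0,0,0,0,0,-5,85],[0,0,0,0,0,0,85]]'
python3 -m pendant '[[0,0,0,0,0,0,85],[0,0,0,0,0,0,85]]'
python3 - <<'E'
from h import *
np.set_printoptions(precision=4,suppress=True)
c=cam("wrist");np.savez("w15.npz",**c);cv2.imwrite("pics/w15.png",c["img"][:,:,::-1])
s=cam("side");np.savez("s15.npz",**s);crop(s,270,190,40,40,"s15",15)
print(tcp()[0])
E
```

```text
t: 20.78
ee_pos: [0.5436, -0.0525, 0.2475]
eef_rot: [0.706, 0.708, -0.001, 0.0]
wrist_force: [-0.4, -0.1, 0.5]
finger_gap: 0.085
t: 21.02
ee_pos: [0.5446, -0.0544, 0.2487]
eef_rot: [0.707, 0.707, 0.0, 0.002]
wrist_force: [0.3, -0.1, 0.9]
finger_gap: 0.0848
[ 0.5447 -0.0544  0.2489]
```

View pics/w15.png

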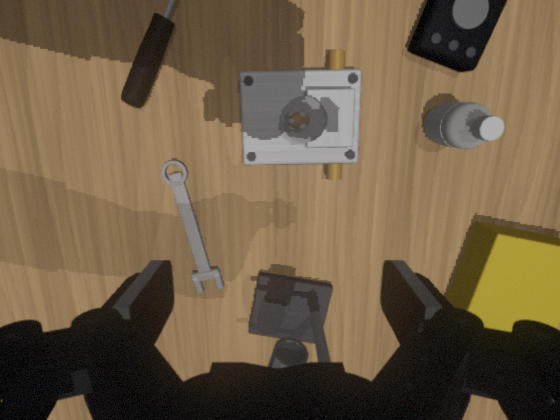

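View pics/s15.png

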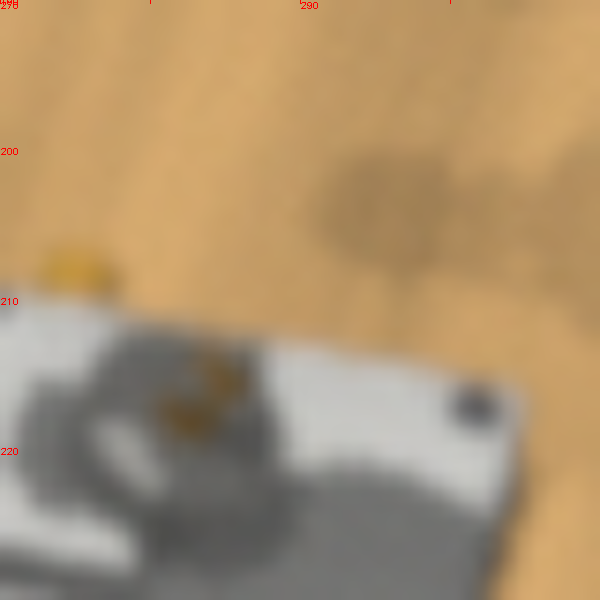

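Run:
```python
from h import *
np.set_printoptions(precision=4,suppress=True)
c=dict(np.load("w15.npz"))
im=c["img"]; g=cv2.convertScaleAbs(im,alpha=1.8)
d=dict(c);d["img"]=g;crop(d,230,60,140,110,"w15c",5)
sc=np.array([onz(c,*p,.034) for p in[(248.5,80.5),(352.5,77.5),(350.3,154),(251,156.3)]]);print(sc,sc.mean(0))
```

```text
[[ 0.5159  0.0408  0.034 ]
 [ 0.6258  0.044   0.034 ]
 [ 0.628  -0.0367  0.034 ]
 [ 0.5171 -0.0393  0.034 ]] [0.5717 0.0022 0.034 ]
```

View pics/w15c.png

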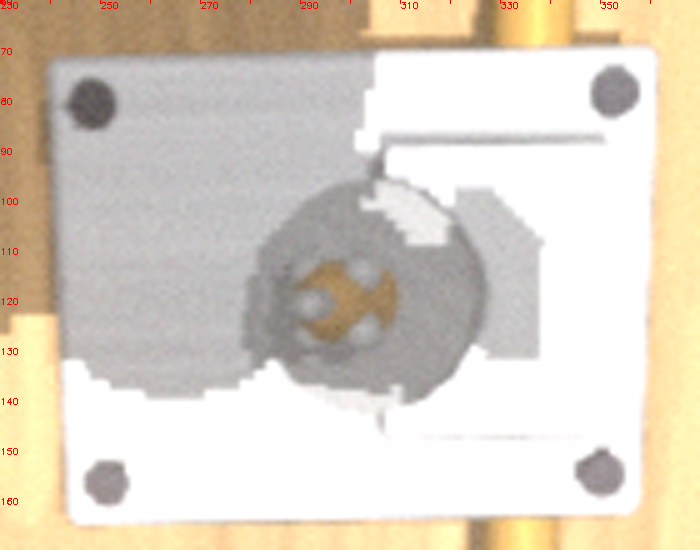

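```bash
cat >> h.py <<'E'
NP=np.array([.5717,.0022,.066]);NY=1.4
def nipR(): return (Ro.from_euler("z",NY,degrees=True)*Ro.from_euler("y",-25,degrees=True))
E
python3 - <<'E'
from h import *
np.set_printoptions(precision=4,suppress=True)
c=dict(np.load("w15.npz"));s=dict(np.load("s15.npz"))
a=np.linspace(0,2*np.pi,40)
def draw(c,x0,y0,w,h,k,name):
    big=cv2.resize(cv2.convertScaleAbs(c["img"],alpha=1.6)[y0:y0+h,x0:x0+w],None,fx=k,fy=k,interpolation=cv2.INTER_CUBIC)
    def ln(P,col):
        q=proj(c,nipR().apply(np.array(P)/1000.)+NP)-[x0,y0]+.5;cv2.polylines(big,[np.int32(q*k)],True,col,1)
    ln(np.c_[23*np.cos(a),23*np.sin(a),0*a],(0,200,0));ln(np.c_[7.5*np.cos(a),7.5*np.sin(a),0*a+23],(255,0,0));ln(np.c_[3*np.cos(a),3*np.sin(a),0*a+32.5],(0,0,255))
    for x in(-1,1):
        for y in(-1,1): ln(np.c_[x*6.3+3*np.cos(a),y*6.3+3*np.sin(a),0*a+16],(255,0,255))
    cv2.imwrite(f"pics/{name}.png",big[:,:,::-1])
draw(c,230,60,140,110,5,"o15");draw(s,260,195,50,40,12,"o15s")
E
```

```text
(no output)
```

View pics/o15.png

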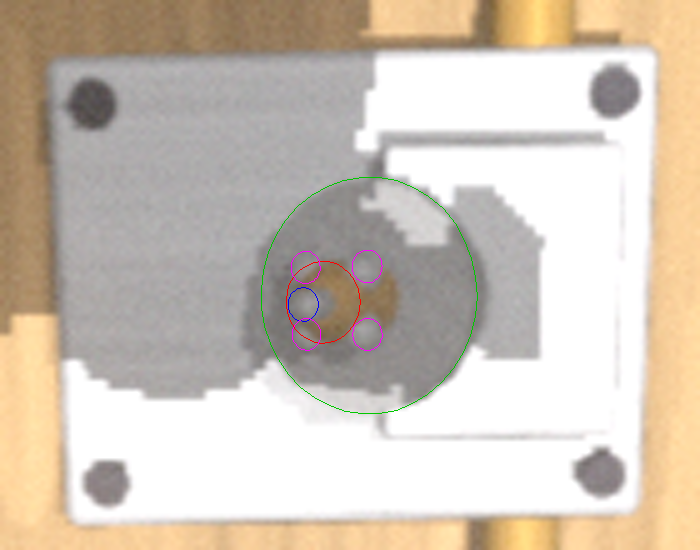

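View pics/o15s.png

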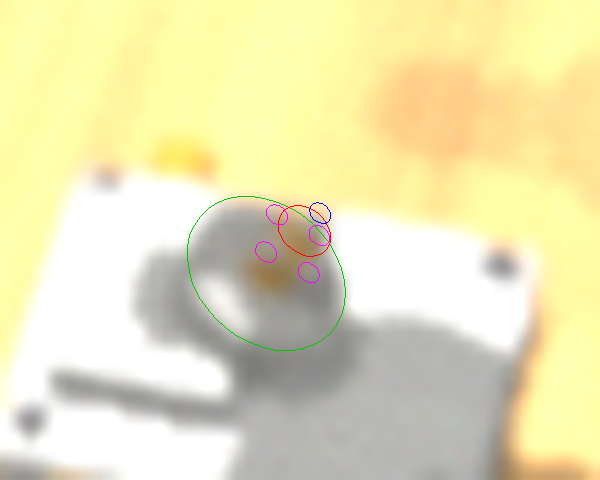

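```bash
python3 -m pendant '[[50,-1,0,0,0,0,85],[50,-1,0,0,0,0,85],[50,-1,5,0,0,0,85],[50,-1,15,0,0,0,85],[50,0,15,0,0,0,85],[44,0,14,0,0,0,85],[0,0,0,0,0,0,85],[0,0,0,0,0,0,85]]'
python3 -m pendant '[[0,0,0,0,0,0,85],[0,0,0,0,0,0,85]]'
python3 - <<'E'
from h import *
np.set_printoptions(precision=4,suppress=True)
c=cam("wrist");np.savez("w16.npz",**c);cv2.imwrite("pics/w16.png",c["img"][:,:,::-1])
crop(c,220,80,130,110,"w16c",5)
p,r=tcp();print(p,r.as_matrix())
for z in (.04,.05,.06,.1): print(z,proj(c,p+r.apply([0,0,-z+p[2]])))
E
```

```text
t: 22.12
ee_pos: [0.5401, 0.2397, 0.1992]
eef_rot: [0.706, 0.708, -0.0, 0.002]
wrist_force: [-0.6, -0.0, -0.3]
finger_gap: 0.0848
t: 22.38
ee_pos: [0.5406, 0.2391, 0.1998]
eef_rot: [0.707, 0.707, 0.001, 0.002]
wrist_force: [0.7, -0.3, -0.2]
finger_gap: 0.0849
[0.5405 0.2392 0.1997] [[-0.0014  1.      0.0038]
 [ 1.      0.0014 -0.0023]
 [-0.0023  0.0038 -1.    ]]
0.04 [[275.9162 179.5165]]
0.05 [[275.8899 181.5742]]
0.06 [[275.862  183.7544]]
0.1 [[275.7318 193.9463]]
```

View pics/w16.png

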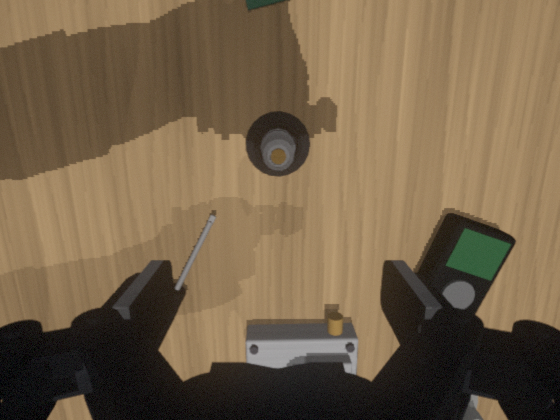

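View pics/w16c.png

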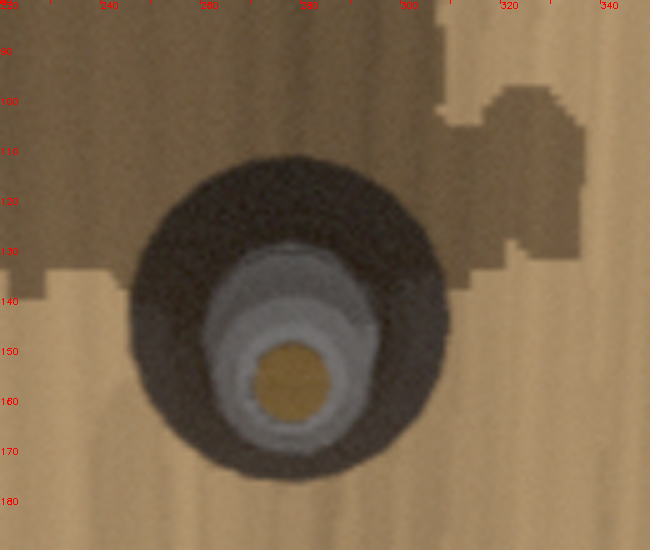

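Run:
```python
from h import *
np.set_printoptions(precision=4,suppress=True)
c=dict(np.load("w16.npz"));T=cam("top");S=cam("side")
print("stud",onz(c,278.2,156.2,.1),"foot",onz(c,278.2,143.6,.003))
crop(T,170,210,40,40,"t16",15)
print(tri((c,278.2,156.2),(S,268,289)),tri((c,278.2,156.2),(S,268,289),(T,184,229.3)))
a,b=onz(c,246,143.6,.004),onz(c,310,143.6,.004);print("foot dia",np.linalg.norm(a-b))
```

```text
stud [0.5428 0.2697 0.1   ] foot [0.5435 0.27   0.003 ]
(array([0.5422, 0.2689, 0.096 ]), [np.float64(0.0006917327061623232), np.float64(0.0006917327061623862)]) (array([0.5413, 0.268 , 0.0935]), [np.float64(0.0017254344561589531), np.float64(0.0008593728707084711), np.float64(0.002166279500416822)])
foot dia 0.06744376507743696
```

```bash
python3 - <<'E'
from h import *
R=frame([0,0,-1],[1,0,0]);plan([.5428,.2697,.014],R)
E
python3 -m pendant '[[30.5,2.3,0,0,0,0,85],[0,0,45,0,0,0,85],[0,0,45,0,0,0,85],[0,0,40,0,0,0,85],[0,0,0,0,0,0,85],[0,0,0,0,0,0,85]]' 35
python3 - <<'E'
from h import *
R=frame([0,0,-1],[1,0,0]);plan([.5428,.2697,.014],R)
c=cam("wrist");np.savez("w17.npz",**c);cv2.imwrite("pics/w17.png",c["img"][:,:,::-1])
E
```

```text
rotvec deg [0.2  0.14 0.11] | 0.3  trans after rot [ 30.2   2.5 185.5]  trans before rot [ 30.6   1.9 185.4]
t: 23.28
ee_pos: [0.5436, 0.2705, 0.0706]
eef_rot: [0.706, 0.708, 0.001, 0.002]
wrist_force: [0.9, -0.5, 0.2]
finger_gap: 0.0851
rotvec deg [0.27 0.11 0.16] | 0.3  trans after rot [-0.8 -0.8 56.6]  trans before rot [-0.7 -1.1 56.6]
```

View pics/w17.png

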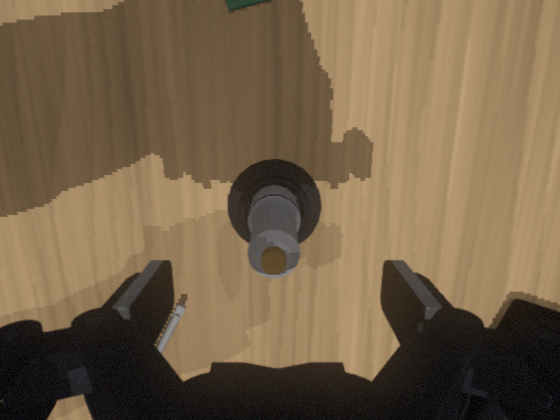

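```bash
python3 -m pendant '[[-0.7,-1.1,20,0,0,0,85],[0,0,20,0,0,0,85],[0,0,16.5,0,0,0,85],[0,0,0,0,0,0,60],[0,0,0,0,0,0,35],[0,0,0,0,0,0,14],[0,0,0,0,0,0,14],[0,0,0,0,0,0,14]]' 60
python3 -m pendant '[[0,0,0,0,0,0,14],[0,0,0,0,0,0,14]]' 80
python3 - <<'E'
from h import *
c=cam("wrist");cv2.imwrite("pics/w18.png",c["img"][:,:,::-1])
s=cam("side");crop(s,235,260,80,60,"s18")
E
```

```text
t: 24.32
ee_pos: [0.5425, 0.2698, 0.0136]
eef_rot: [0.706, 0.708, 0.001, 0.002]
wrist_force: [-1.1, -0.3, 5.7]
finger_gap: 0.0248
t: 24.58
ee_pos: [0.5425, 0.2698, 0.0137]
eef_rot: [0.706, 0.708, 0.001, 0.002]
wrist_force: [-0.7, 0.3, 6.7]
finger_gap: 0.0241
```

View pics/w18.png

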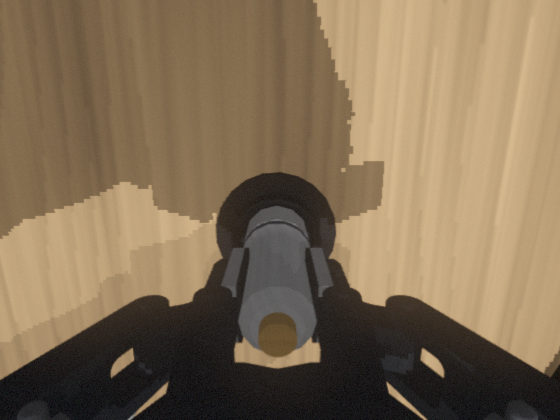

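View pics/s18.png

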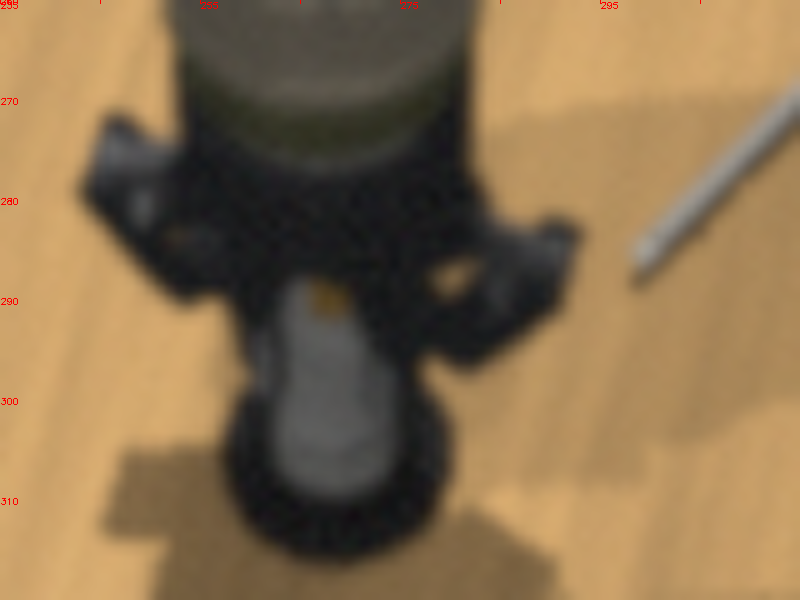

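```bash
python3 -m pendant '[[0,0,-15,0,0,0,14],[0,0,-25,0,0,0,14],[0,0,-50,0,0,0,14],[0,0,-60,0,0,0,14],[0,0,0,0,0,0,14],[0,0,0,0,0,0,14]]'
python3 - <<'E'
from h import *
np.set_printoptions(precision=4,suppress=True)
N=nipR().as_matrix();R=frame(-N[:,2],N[:,0]);print(R)
MO=np.array([0,0,.0077]);t=NP+N[:,2]*.06-R@MO;print(t);plan(t,R)
E
```

```text
t: 25.42
ee_pos: [0.541, 0.2698, 0.1626]
eef_rot: [0.706, 0.708, 0.0, 0.002]
wrist_force: [-0.3, 0.4, -2.3]
finger_gap: 0.0243
[[-0.0244  0.906   0.4225]
 [ 0.9997  0.0221  0.0103]
 [ 0.      0.4226 -0.9063]]
[0.5431 0.0015 0.1274]
rotvec deg [-24.83   0.41  -1.18] | 24.9  trans after rot [-268.3  -18.9   30. ]  trans before rot [-268.2    1.2   35.9]
```

```bash
python3 -m pendant '[[0,0,0,-8.28,0.14,-0.4,14],[0,0,0,-8.28,0.14,-0.4,14],[0,0,0,-8.28,0.14,-0.4,14],[-45,-3.2,0,0,0,0,14],[-45,-3.2,0,0,0,0,14],[-45,-3.2,0,0,0,0,14],[-45,-3.2,0,0,0,0,14],[-45,-3.2,0,0,0,0,14]]'
python3 -m pendant '[[-43.3,-2.9,0,0,0,0,14],[0,0,0,0,0,0,14],[0,0,0,0,0,0,14],[0,0,0,0,0,0,14],[0,0,0,0,0,0,14]]'
python3 - <<'E'
from h import *
np.set_printoptions(precision=4,suppress=True)
N=nipR().as_matrix();R=frame(-N[:,2],N[:,0])
MO=np.array([0,0,.0077]);t=NP+N[:,2]*.06-R@MO;print(t);plan(t,R)
c=cam("wrist");np.savez("w19.npz",**c);cv2.imwrite("pics/w19.png",c["img"][:,:,::-1])
s=cam("side");np.savez("s19.npz",**s);crop(s,260,170,80,60,"s19")
t=cam("top");np.savez("t19.npz",**t);crop(t,240,190,80,60,"t19")
E
```

```text
t: 26.42
ee_pos: [0.5299, 0.0435, 0.153]
eef_rot: [0.682, 0.699, 0.154, 0.149]
wrist_force: [1.0, -0.8, -1.5]
finger_gap: 0.0242
t: 27.05
ee_pos: [0.5306, 0.0025, 0.1542]
eef_rot: [0.681, 0.7, 0.155, 0.151]
wrist_force: [-1.1, 0.2, -1.6]
finger_gap: 0.0245
[0.5431 0.0015 0.1274]
rotvec deg [-0.02 -0.07  0.13] | 0.1  trans after rot [-1.3 -0.  29.6]  trans before rot [-1.3 -0.  29.6]
```

View pics/w19.png

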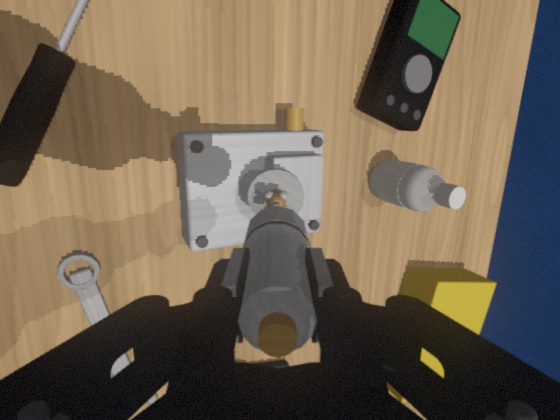

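View pics/s19.png

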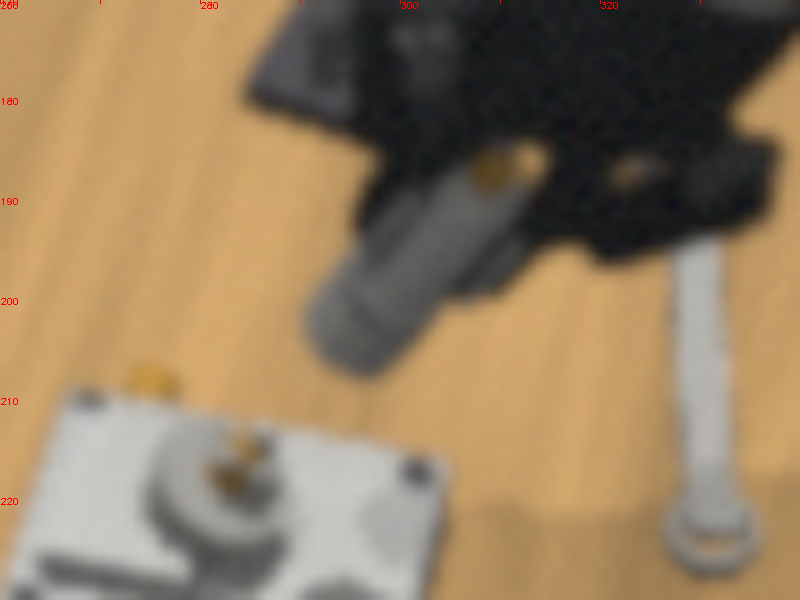

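View pics/t19.png

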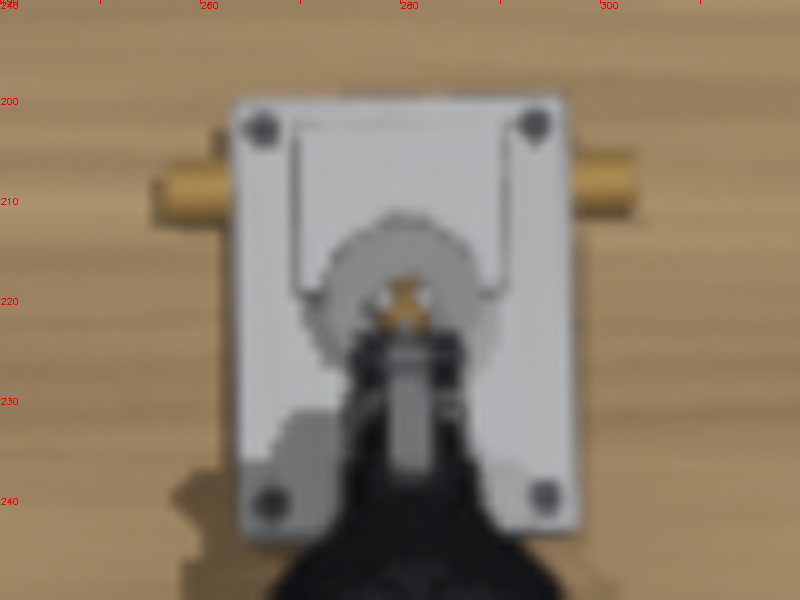

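Run:
```python
from h import *
np.set_printoptions(precision=2,suppress=True)
c=dict(np.load("w19.npz"));S=dict(np.load("s19.npz"));T=dict(np.load("t19.npz"))
p,r=tcp();N=nipR()
for n,q in dict(mouth=[0,0,.0077],sl=[0,0,.0077-.032],sh=[0,0,.0077-.084],stud=[0,0,.0077-.094]).items():
    X=p+r.apply(q);print(n,X*1000,proj(c,X)[0],proj(S,X)[0],proj(T,X)[0])
for z in(0,.016,.023,.0325):
    X=NP+N.apply([0,0,z]);print("nip",z,X*1000,proj(c,X)[0],proj(S,X)[0],proj(T,X)[0])
def up(c,x0,y0,w,h,k,n):
    d=dict(c);d["img"]=cv2.convertScaleAbs(c["img"],alpha=1.5);crop(d,x0,y0,w,h,n,k)
up(S,270,175,45,55,10,"s19b");up(T,260,205,40,40,15,"t19b");up(c,230,160,100,100,6,"w19b")
```

```text
mouth [534.08   2.11 147.62] [276.08 233.96] [294.3  203.09] [279.55 229.19]
sl [520.55   1.75 176.61] [275.89 257.31] [299.19 197.59] [279.75 233.4 ]
sh [498.57   1.17 223.74] [275.36 321.76] [307.6  188.14] [280.09 240.8 ]
stud [494.35   1.06 232.8 ] [275.2  341.11] [309.28 186.24] [280.16 242.31]
nip 0 [571.7   2.2  66. ] [275.86 196.63] [281.75 217.25] [279.38 218.74]
nip 0.016 [564.94   2.03  80.5 ] [275.79 201.69] [283.91 214.82] [279.46 220.5 ]
nip 0.023 [561.98   1.96  86.85] [275.76 204.1 ] [284.87 213.74] [279.5  221.29]
nip 0.0325 [557.97   1.86  95.46] [275.72 207.56] [286.19 212.26] [279.55 222.38]
```

View pics/s19b.png

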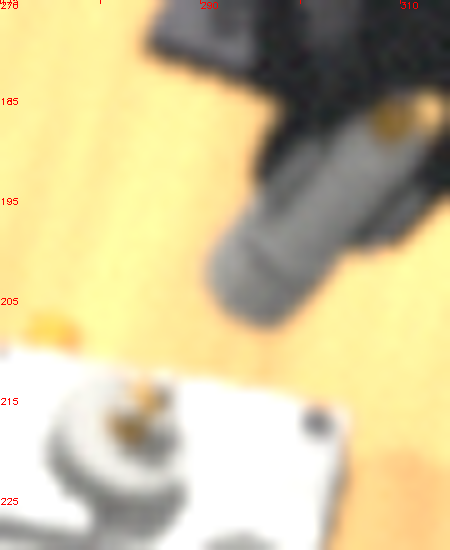

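View pics/t19b.png

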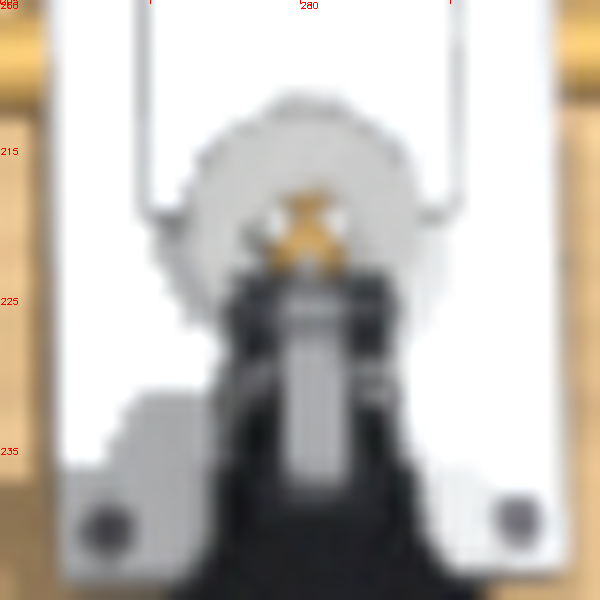

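View pics/w19b.png

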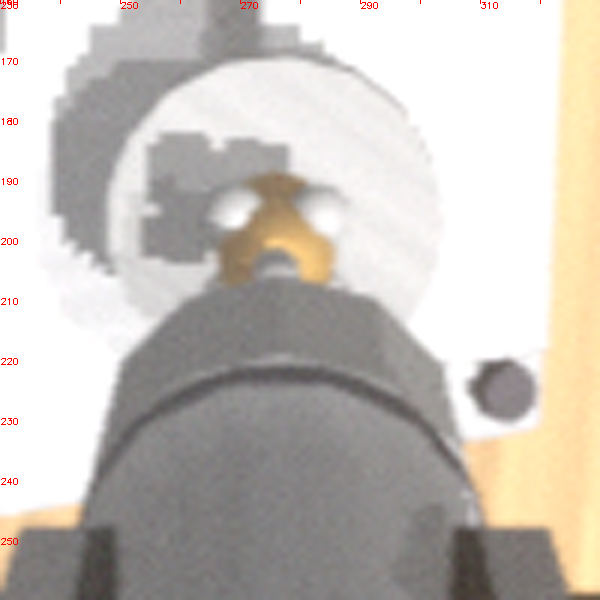

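Run:
```python
from h import *
np.set_printoptions(precision=2,suppress=True)
c=dict(np.load("w19.npz"));p,r=tcp();N=nipR()
for q in([.0165,0,.0077],[.0165,0,.0077-.032],[.013,0,.0077-.036],[.013,0,.0077-.084]): print(q,proj(c,p+r.apply(q))[0])
for q in([0,.023,0],[0,-.023,0],[.0063,.0063,.016],[-.0063,.0063,.016],[0,.003,.0325],[0,.0075,.023]): print(q,proj(c,NP+N.apply(q))[0])
```

```text
[0.0165, 0, 0.0077] [276.07 205.56]
[0.0165, 0, -0.024300000000000002] [275.87 224.13]
[0.013, 0, -0.0283] [275.85 234.31]
[0.013, 0, -0.0763] [275.32 286.22]
[0, 0.023, 0] [275.9  168.37]
[0, -0.023, 0] [275.82 223.7 ]
[0.0063, 0.0063, 0.016] [284.11 193.68]
[-0.0063, 0.0063, 0.016] [267.5  193.65]
[0, 0.003, 0.0325] [275.72 203.53]
[0, 0.0075, 0.023] [275.78 194.3 ]
```

```bash
python3 -m pendant '[[-1.2,0,15,0,0,0,14],[0,0,20,0,0,0,14],[0,0,12,0,0,0,14],[0,0,0,0,0,0,14],[0,0,0,0,0,0,14],[0,0,0,0,0,0,14]]'
python3 - <<'E'
from h import *
np.set_printoptions(precision=2,suppress=True)
c=cam("wrist");S=cam("side");T=cam("top")
p,r=tcp();N=nipR()
m=p+r.apply([0,0,.0077]);print("mouth in nipple frame mm",N.inv().apply(m-NP)*1000,"axis",N.inv().apply(-r.apply([0,0,1])))
for q in([.0165,0,.0077],): print(q,proj(c,p+r.apply(q))[0])
for q in([0,.023,0],[.0063,.0063,.016],[-.0063,.0063,.016],[0,.003,.0325],[0,.0075,.023]): print(q,proj(c,NP+N.apply(q))[0])
def up(c,x0,y0,w,h,k,n):
    d=dict(c);d["img"]=cv2.convertScaleAbs(c["img"],alpha=1.5);crop(d,x0,y0,w,h,n,k)
up(S,265,185,50,45,12,"s20b");up(T,260,205,40,40,15,"t20b");up(c,230,160,100,100,6,"w20b")
E
```

```text
t: 27.95
ee_pos: [0.5511, 0.0005, 0.1128]
eef_rot: [0.682, 0.699, 0.155, 0.152]
wrist_force: [0.9, 0.0, -1.8]
finger_gap: 0.0242
mouth in nipple frame mm [ 0.83 -1.22 43.29] axis [-0. -0.  1.]
[0.0165, 0, 0.0077] [274.9  204.52]
[0, 0.023, 0] [273.91 175.94]
[0.0063, 0.0063, 0.016] [283.79 206.81]
[-0.0063, 0.0063, 0.016] [263.79 206.81]
[0, 0.003, 0.0325] [273.6  219.83]
[0, 0.0075, 0.023] [273.71 208.03]
```

View pics/s20b.png

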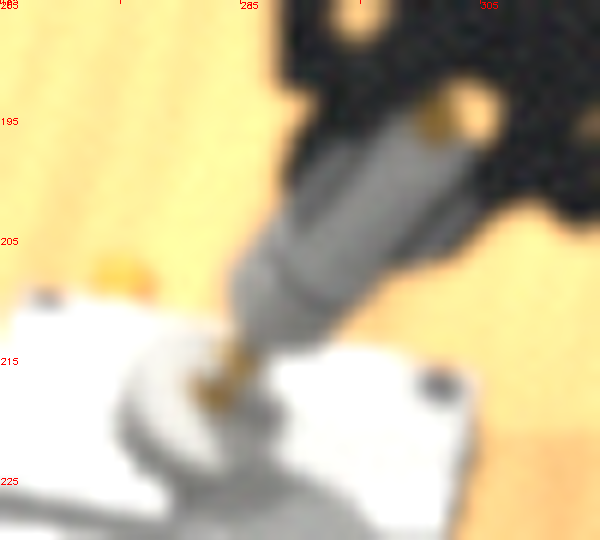

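View pics/t20b.png

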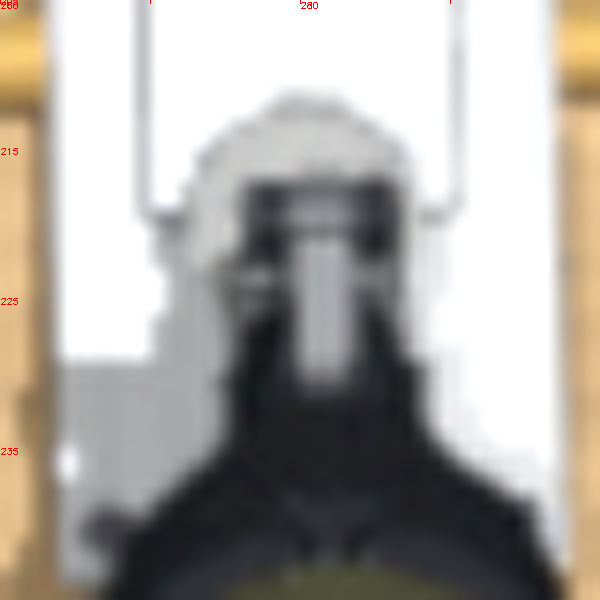

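View pics/w20b.png

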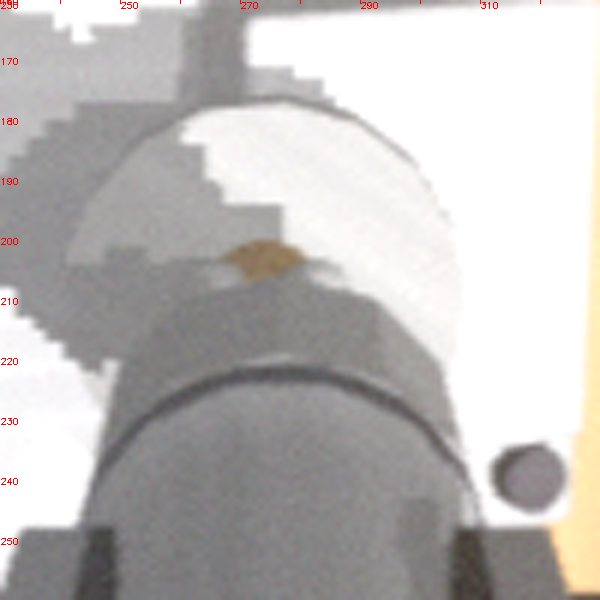

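```bash
python3 -m pendant '[[0,0,0,0,0,0,14],[0,0,0,0,0,0,14]]'
python3 - <<'E'
from h import *
np.set_printoptions(precision=2,suppress=True)
N=nipR()
for i in range(2):
    c=cam("wrist");p,r=tcp();m=p+r.apply([0,0,.0077]);print("mouth",N.inv().apply(m-NP)*1000,"tiptool",r.inv().apply(NP+N.apply([0,0,.0325])-p)*1000, read_state()["dq"])
def up(c,x0,y0,w,h,k,n):
    d=dict(c);d["img"]=cv2.convertScaleAbs(c["img"],alpha=1.5);crop(d,x0,y0,w,h,n,k)
up(c,230,160,100,100,6,"w21b")
E
```

```text
t: 28.35
ee_pos: [0.5507, 0.0005, 0.1121]
eef_rot: [0.682, 0.699, 0.155, 0.151]
wrist_force: [0.9, -0.0, -2.0]
finger_gap: 0.0242
mouth [ 0.36 -1.15 42.91] tiptool [ 1.15 -0.36 18.11] [-0.  0.  0. -0. -0. -0.]
mouth [ 0.38 -1.17 42.88] tiptool [ 1.16 -0.38 18.08] [ 0.  0.  0. -0.  0.  0.]
```

View pics/w21b.png

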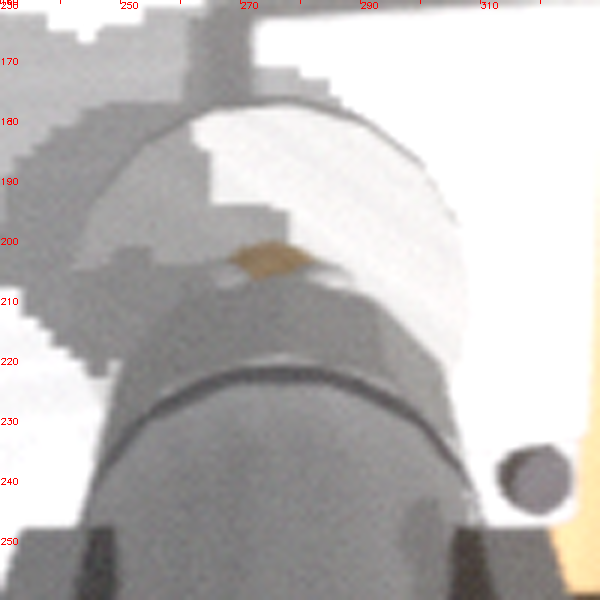

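Run:
```python
from h import *
np.set_printoptions(precision=2,suppress=True)
T=cam("top");S=cam("side");p,r=tcp()
for z in(.0077,-.024,-.05,-.09,-.12,-.15,-.2): print(z,proj(T,p+r.apply([0,0,z]))[0],proj(S,p+r.apply([0,0,z]))[0])
crop(S,265,180,50,50,"s21",12)
d=dict(T);d["img"]=cv2.convertScaleAbs(T["img"],alpha=2.5);crop(d,260,205,45,40,"t21",15)
```

```text
0.0077 [280.02 223.44] [287.62 210.28]
-0.024 [280.21 227.27] [292.18 205.15]
-0.05 [280.38 230.57] [296.06 200.78]
-0.09 [280.65 235.97] [302.29 193.77]
-0.12 [280.86 240.3 ] [307.19 188.26]
-0.15 [281.09 244.89] [312.29 182.52]
-0.2 [281.51 253.2 ] [321.27 172.42]
```

View pics/t21.png

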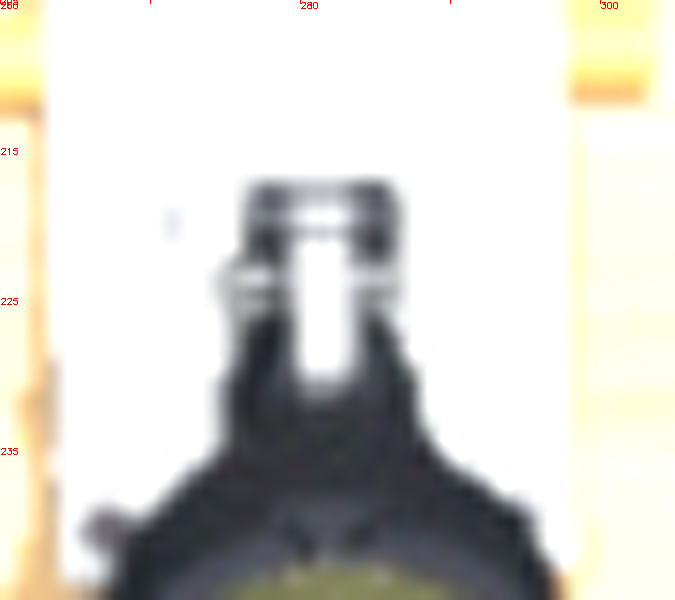

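View pics/s21.png

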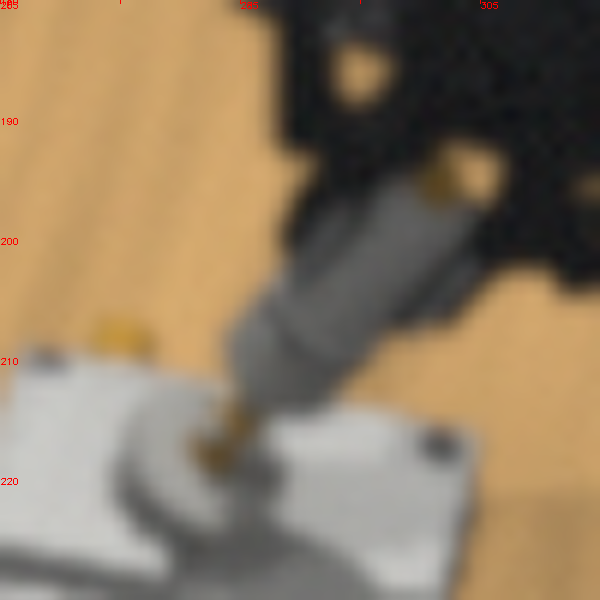

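```bash
python3 -m pendant '[[1.1,-0.4,0,0,0,0,14],[0,0,0,0,0,0,14],[0,0,4,0,0,0,14],[0,0,4,0,0,0,14],[0,0,0,0,0,0,14],[0,0,0,0,0,0,14]]' 90
python3 - <<'E'
from h import *
np.set_printoptions(precision=2,suppress=True)
N=nipR()
c=cam("wrist");p,r=tcp();m=p+r.apply([0,0,.0077]);print("mouth",N.inv().apply(m-NP)*1000,"axis",N.inv().apply(-r.apply([0,0,1])))
def up(c,x0,y0,w,h,k,n):
    d=dict(c);d["img"]=cv2.convertScaleAbs(c["img"],alpha=1.5);crop(d,x0,y0,w,h,n,k)
up(c,230,160,100,100,6,"w22b");S=cam("side");up(S,265,190,40,40,15,"s22")
E
```

```text
t: 29.3
ee_pos: [0.5536, 0.0017, 0.1044]
eef_rot: [0.682, 0.699, 0.155, 0.151]
wrist_force: [0.8, 0.9, -1.2]
finger_gap: 0.0243
mouth [-0.06 -0.02 34.81] axis [-0. -0.  1.]
```

View pics/w22b.png

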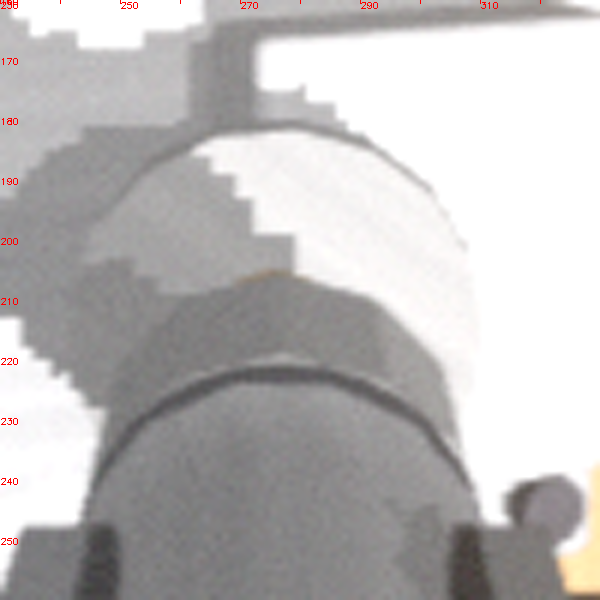

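View pics/s22.png

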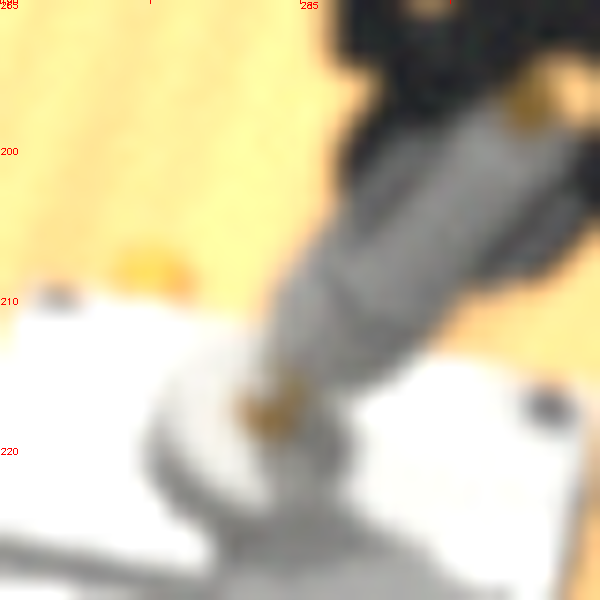

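```bash
python3 -m pendant '[[0,-0.4,3,0,0,0,14],[0,0,3,0,0,0,14],[0,0,3,0,0,0,14],[0,0,0,0,0,0,14],[0,0,0,0,0,0,14]]'; python3 -m pendant '[[0,0,2,0,0,0,14],[0,0,2,0,0,0,14],[0,0,0,0,0,0,14],[0,0,0,0,0,0,14]]'; python3 -m pendant '[[0,0,2,0,0,0,14],[0,0,1,0,0,0,14],[0,0,0,0,0,0,14],[0,0,0,0,0,0,14]]'
python3 - <<'E'
from h import *
np.set_printoptions(precision=2,suppress=True)
N=nipR();p,r=tcp();m=p+r.apply([0,0,.0077]);s=read_state();print("mouth",N.inv().apply(m-NP)*1000,"F nip",N.inv().apply(s["wrist_force"]),s["wrist_torque"])
E
```

```text
t: 30.02
ee_pos: [0.5571, 0.0018, 0.0962]
eef_rot: [0.682, 0.699, 0.155, 0.151]
wrist_force: [-1.0, 0.0, -1.9]
finger_gap: 0.0242
t: 30.52
ee_pos: [0.5588, 0.0019, 0.0926]
eef_rot: [0.682, 0.699, 0.155, 0.151]
wrist_force: [1.1, 0.1, -1.3]
finger_gap: 0.024
t: 31.02
ee_pos: [0.5601, 0.0018, 0.09]
eef_rot: [0.682, 0.699, 0.155, 0.151]
wrist_force: [-0.9, -0.4, 1.0]
finger_gap: 0.0238
mouth [-0.38 -0.12 18.97] F nip [-0.39 -0.34  1.32] [-0.11  0.69 -0.07]
```

```bash
for i in 1; do python3 -m pendant '[[0,0,1,0,0,0,14],[0,0,1,0,0,0,14],[0,0,0,0,0,0,14],[0,0,0,0,0,0,14]]'; python3 -m pendant '[[0,0,1,0,0,0,14],[0,0,1,0,0,0,14],[0,0,0,0,0,0,14],[0,0,0,0,0,0,14]]'; done
python3 - <<'E'
from h import *
np.set_printoptions(precision=2,suppress=True)
N=nipR();p,r=tcp();m=p+r.apply([0,0,.0077]);s=read_state();print("mouth",N.inv().apply(m-NP)*1000,"F nip",N.inv().apply(s["wrist_force"]),s["wrist_torque"])
def up(c,x0,y0,w,h,k,n):
    d=dict(c);d["img"]=cv2.convertScaleAbs(c["img"],alpha=1.5);crop(d,x0,y0,w,h,n,k)
S=cam("side");up(S,265,190,40,40,15,"s23")
up(cam("wrist"),230,160,100,100,6,"w23b")
E
```

```text
t: 31.52
ee_pos: [0.5613, 0.0018, 0.089]
eef_rot: [0.682, 0.699, 0.155, 0.152]
wrist_force: [-5.9, -0.8, 8.0]
finger_gap: 0.0243
t: 32.02
ee_pos: [0.5619, 0.0019, 0.0866]
eef_rot: [0.682, 0.699, 0.155, 0.151]
wrist_force: [-4.4, -0.2, 4.3]
finger_gap: 0.024
mouth [-0.14 -0.1  15.08] F nip [-2.12 -0.13  5.77] [-0.11  0.72  0.01]
```

View pics/s23.png

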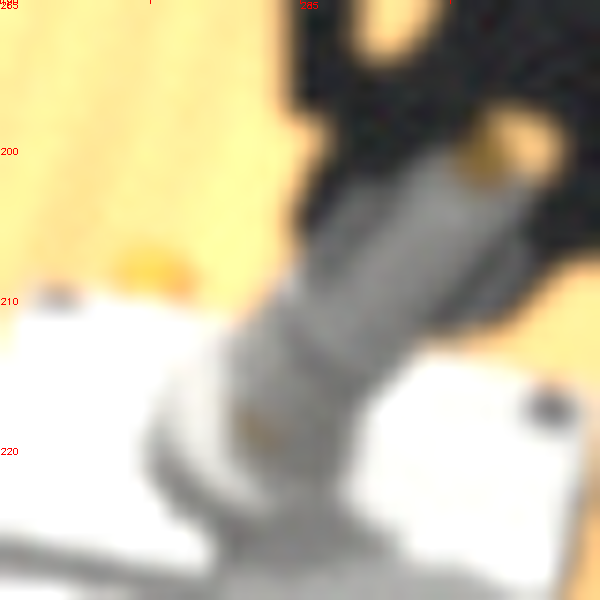

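View pics/w23b.png

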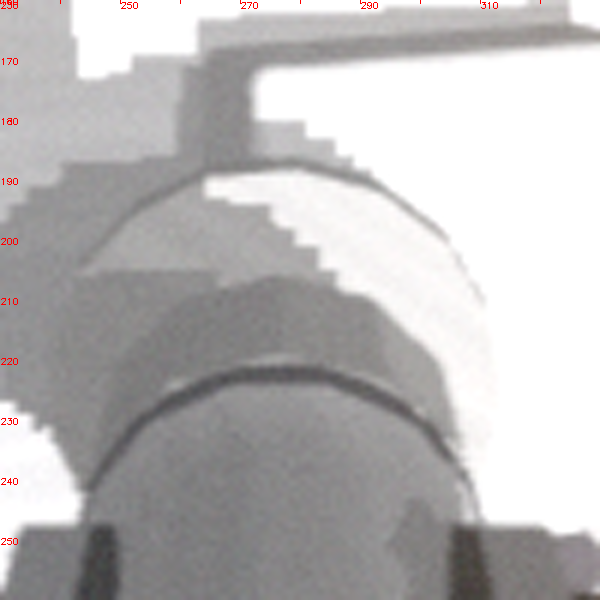

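```bash
python3 -m pendant '[[0,0,1,0,0,0,14],[0,0,1,0,0,0,14],[0,0,0,0,0,0,14],[0,0,0,0,0,0,14]]'; python3 -m pendant '[[0,0,1,0,0,0,14],[0,0,1,0,0,0,14],[0,0,0,0,0,0,14],[0,0,0,0,0,0,14]]';python3 -m pendant '[[0,0,1,0,0,0,14],[0,0,1,0,0,0,14],[0,0,0,0,0,0,14],[0,0,0,0,0,0,14]]';python3 -m pendant '[[0,0,1,0,0,0,14],[0,0,1,0,0,0,14],[0,0,0,0,0,0,14],[0,0,0,0,0,0,14]]'
python3 - <<'E'
from h import *
np.set_printoptions(precision=2,suppress=True)
N=nipR();p,r=tcp();m=p+r.apply([0,0,.0077]);s=read_state();print("mouth",N.inv().apply(m-NP)*1000,"F nip",N.inv().apply(s["wrist_force"]),s["wrist_torque"],s["finger_gap"])
E
```

```text
t: 32.62
ee_pos: [0.5627, 0.002, 0.0835]
eef_rot: [0.682, 0.699, 0.155, 0.151]
wrist_force: [6.3, 0.2, -9.5]
finger_gap: 0.0242
t: 33.12
ee_pos: [0.5632, 0.002, 0.0817]
eef_rot: [0.682, 0.699, 0.155, 0.151]
wrist_force: [7.6, -1.8, -11.6]
finger_gap: 0.0239
t: 33.62
ee_pos: [0.5642, 0.0021, 0.0809]
eef_rot: [0.682, 0.699, 0.155, 0.151]
wrist_force: [-0.1, -0.2, -3.2]
finger_gap: 0.0242
t: 34.12
ee_pos: [0.5654, 0.002, 0.0792]
eef_rot: [0.682, 0.699, 0.155, 0.151]
wrist_force: [-0.0, 0.8, -0.4]
finger_gap: 0.0238
mouth [-0.15 -0.07  6.93] F nip [-0.18  0.8  -0.38] [ 0.03  0.42 -0.02] 0.0237853344710579
```

```bash
python3 -m pendant '[[0,0,1,0,0,0,14],[0,0,1,0,0,0,14],[0,0,0,0,0,0,14],[0,0,0,0,0,0,14]]'; python3 -m pendant '[[0,0,1,0,0,0,14],[0,0,1,0,0,0,14],[0,0,0,0,0,0,14],[0,0,0,0,0,0,14]]';python3 -m pendant '[[0,0,1,0,0,0,14],[0,0,1,0,0,0,14],[0,0,0,0,0,0,14],[0,0,0,0,0,0,14]]'
python3 - <<'E'
from h import *
np.set_printoptions(precision=2,suppress=True)
N=nipR();p,r=tcp();m=p+r.apply([0,0,.0077]);s=read_state();print("mouth",N.inv().apply(m-NP)*1000,"F nip",N.inv().apply(s["wrist_force"]),s["wrist_torque"],s["finger_gap"])
E
```

```text
t: 34.62
ee_pos: [0.5663, 0.002, 0.0775]
eef_rot: [0.682, 0.699, 0.155, 0.151]
wrist_force: [-2.3, 0.6, 1.9]
finger_gap: 0.0239
t: 35.12
ee_pos: [0.567, 0.002, 0.0756]
eef_rot: [0.682, 0.699, 0.155, 0.151]
wrist_force: [-0.9, -0.9, 4.9]
finger_gap: 0.0243
t: 35.62
ee_pos: [0.5679, 0.002, 0.0738]
eef_rot: [0.682, 0.699, 0.155, 0.151]
wrist_force: [-2.8, 0.5, 5.8]
finger_gap: 0.0241
mouth [-0.15 -0.08  0.97] F nip [-0.06  0.61  6.39] [ 0.    0.47 -0.01] 0.02405195960377548
```

```bash
python3 -m pendant '[[0,0,1,0,0,0,14],[0,0,0,0,0,0,14],[0,0,0,0,0,0,14]]'; python3 -m pendant '[[0,0,1,0,0,0,14],[0,0,0,0,0,0,14],[0,0,0,0,0,0,14]]'
python3 - <<'E'
from h import *
np.set_printoptions(precision=2,suppress=True)
N=nipR();p,r=tcp();m=p+r.apply([0,0,.0077]);s=read_state();print("mouth",N.inv().apply(m-NP)*1000,"F nip",N.inv().apply(s["wrist_force"]),s["wrist_torque"],s["finger_gap"])
E
```

```text
t: 36.0
ee_pos: [0.5682, 0.002, 0.0734]
eef_rot: [0.682, 0.699, 0.155, 0.152]
wrist_force: [-7.0, 0.7, 12.2]
finger_gap: 0.024
t: 36.38
ee_pos: [0.5683, 0.0021, 0.0733]
eef_rot: [0.682, 0.699, 0.155, 0.152]
wrist_force: [-15.7, 0.8, 22.2]
finger_gap: 0.0241
mouth [ 0.02 -0.05  0.37] F nip [-4.81  1.2  26.77] [0.03 1.53 0.02] 0.024071537987406525
```

```bash
python3 -m pendant '[[0,0,0,0,0,0,14],[0,0,0,0,0,0,14],[0,0,0,0,0,0,14],[0,0,0,0,0,0,14]]'
python3 - <<'E'
from h import *
np.set_printoptions(precision=2,suppress=True)
N=nipR();p,r=tcp();m=p+r.apply([0,0,.0077]);s=read_state();print("mouth",N.inv().apply(m-NP)*1000,"F nip",N.inv().apply(s["wrist_force"]))
S=cam("side");crop(S,250,120,100,110,"s24",5)
d=cam("wrist");d["img"]=cv2.convertScaleAbs(d["img"],alpha=1.5);crop(d,220,150,120,110,"w24",5)
E
```

```text
t: 36.88
ee_pos: [0.5683, 0.002, 0.0733]
eef_rot: [0.682, 0.699, 0.155, 0.152]
wrist_force: [-16.1, 0.5, 22.3]
finger_gap: 0.024
mouth [ 0.04 -0.07  0.36] F nip [-5.13  0.91 27.04]
```

View pics/s24.png

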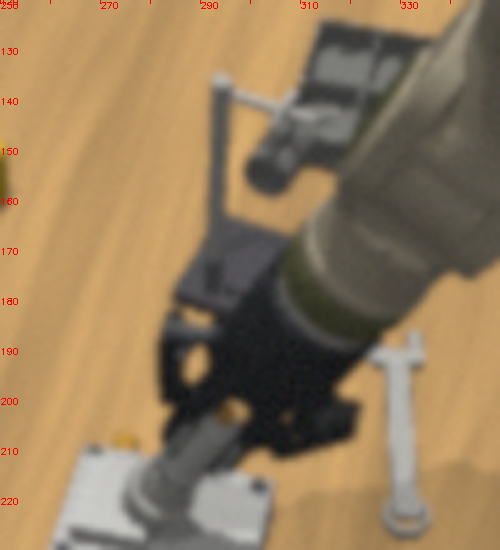

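View pics/w24.png

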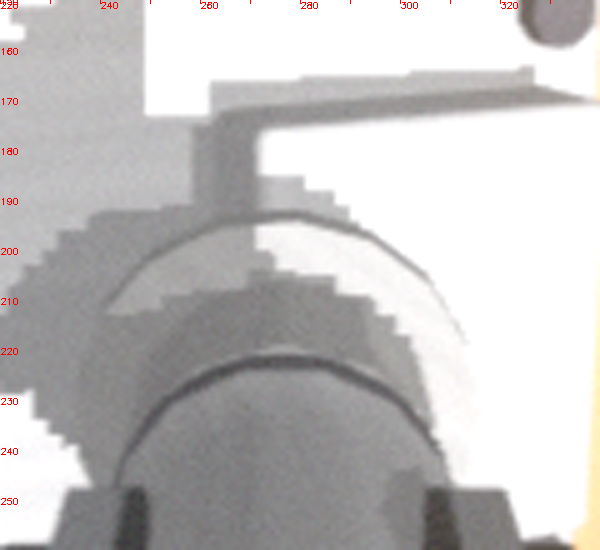

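Run:
```python
from h import *
print(close_job())
```

```text
the job is handed in; nothing more can be done
None
```

The cap is hanging by its handle near the middle of the hook, and the coupler is snapped onto the nipple. I handed the job in at about 37 s with the gripper still holding the coupler down on the flange.

**Last checks that passed:**
- **Snap:** the axial force rose to about 10 N. It then briefly turned to a pull as the coupler snapped down.
- **Stem spring:** about 8 N where the spring should give roughly that.
- **Seating:** travel stopped with the mouth reading 0.4 mm from the measured flange, which is within calibration. The coupler was held there at a steady 27 N along the axis, about 5 N of it sideways.
- **Grip:** there was no slip in the jaws, and in the wrist picture the sleeve and flange looked concentric.
- **Cap:** the last side view shows it still hanging free on the hook.

**What failed or disagreed:**
- **First cap grip missed:** the fingertips turned out to be about 33 mm short of the reported TCP, so the jaws closed on top of the cap and pressed it with about 5 N. I opened, went deeper, and the second grip held.
- **Cameras:** the top camera disagreed with the wrist camera by about 2 mm in y. The offset was the same for every object, so I aligned parts relative to each other.
- **Joint 4:** it read 2.337 against its 2.34 limit while backing away from the hook, but did not pass it.
- **Bystanders:** nothing was seen to touch them, but I did not measure them again at the end.

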